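# Scoop gauge balls into the comparison dish

## Robot

A 6-joint arm with a two-finger parallel gripper is mounted at the origin on the work surface. World frame = base frame: x ahead of the robot, y to its left, z up, the work surface at z = 0. Lengths are in mm, angles in rad, forces in N, time in s.
With the tool pointing down it reaches from about 350 to 875 mm from the base axis. Payload 4.2 kg.
Tool frame: the origin (TCP) lies at the very end of the fingers, on their centre line; the grasp point (between the pads) lies arm.grip_depth behind it (arm.grip_depth is the distance from the TCP to the grasp point, in mm); x points along the fingers, y is the direction in which the jaws open and shut, and the axes are right-handed (so a half turn about x gives the same grasp; the last joint's range is limited). The gripper opens to 85 mm and grips with 20 to 120 N. Pads are 22 mm wide; open, the fingers measure 114 mm over their backs; the gripper's body (76 mm by 85 mm) begins 54 mm behind the grasp point. The pads swing forward as they close: fully open they stand 13 mm farther back than shut.
Start: joints at [1.476, 0.385, 0.008, 0, -1.194, -0.259], TCP at [216.508, 586.279, 231.312] pointing down, gripper open.
Joint ranges: [-3.14, 3.14], [-1.21, 2.06], [-1.07, 1.41], [-3.16, 2.05], [-2.99, -0.16], [-3.1, 3.1]. Speed limits (rad/s): [2.79, 2.79, 3.14, 3.14, 3.14, 3.14].

## Interface

Orientations are given as a unit quaternion [x, y, z, w].
In Python, from bench import arm, get_image, models gives the robot as it stands.
- The arm moves only by the tool arm_command, never from a script. Its argument "rows" is a list of rows, each an object of numbers: "dx", "dy", "dz": the shift along the tool's x, y, z in m; "wx", "wy", "wz": the turn, a rotation vector about the tool's x, y, z in degrees; "gripper": the closure, from -1 (fully open) to 1 (shut). A call has exactly 8 rows; each row is the pose to reach, as a shift and turn from the pose measured when the call began, along the tool's axes at that moment; what a row does not reach only later rows make up. A row lasts 1/10 s, in which the tool goes at most 50 mm and 8.59 degrees, less where a joint would pass 70% of its speed; a pose out of reach is approached as far as the arm can. A call with a gripper value outside its range is refused whole. The fingers move at their own pace and stop on an object; the grip force is fixed at half the most. Time passes only in rows, so rows that repeat a pose let the fingers close, or fill a call up. It gives the time, the measured TCP pose, the force and the opening at its end, in the units of the state.
- arm.read_state(): the state, without advancing time (a new reading comes with each control period).
- get_image(name): name is "scene" or "top"; returns a dict with "img" (480x640x3 uint8, red, green, blue), "K" (3x3 intrinsics, pixels), "rvec" (rotation vector, rad) and "tvec" (3), from world to camera coordinates, as OpenCV has them. Camera axes: x right, y down, z forward; pixel columns grow to the right and rows downward; lengths in mm; the calibration is good to about 2 mm. A picture is of the moment at which its call begins. There is no depth.
- arm.job_done(): hands the job in, once; it reports no verdict.
Trained networks look in the newest picture that a camera, given by its name, has taken for a name from the list of things; names that differ only in an ending like _2 or _b are one class to them, and where a whole thing is asked for, a point or a joint stands for the part that bears it (a point fixed in the world has none). Each returns a list of dicts, best first, with "conf" (0 to 1); they miss things now and then, are a little off and sometimes report something else, mostly with a low value. They report only what shows in the picture. A call takes as long as a camera call. They do not tell look-alikes from the thing itself.
- models.cut_out(camera, query): "mask" (480x640 bool, what is visible of it) and "extent" ([left, top, right, bottom] in pixels, round what is visible of it).
The state is a dict: "clock": time; "joints": joint angles; "joint_vel": joint speeds; "joint_efforts": joint torques, N m; "position": TCP position; "ee_rot": TCP orientation; "contact_force": force on the tool from outside, world axes, zero at the start; "wrist_torque": the same for the moment, N m; "gripper_width": finger opening in mm.
Only numpy, scipy, OpenCV 4.12 (cv2) and the standard library are available. Lean on these libraries where they do the work, as an engineer would, in place of code of your own. Each camera call takes 0.05 s, during which the arm holds its last target.

## Task

Pick up the scoop from its rubber mat and use it to scoop at least three of the five steel gauge balls out of the trough in the open wooden case, then tip them in gently, from just above the rim, into the round dish. Any ball not moved must stay in the trough, and the gripper itself must not touch the lapped balls. Then set the scoop down flat on the middle of its mat, let go, and finally shut the case lid fully; leave the dish, the square tin, the micrometer and the gauges where they are.

Things in the scene. Friction and masses are not known exactly. Their poses are not given: they have to be found in the camera images.
- scoop_bowl (a point): The scoop, loose, 110 g: open-fronted aluminium bowl with a black leaning handle, level on the mat at the start. Point: centre of the underside of its flat floor, 62 (x) x 58 (y) x 1.5 mm; x points out of the open front, z up. Walls 2 mm thick: back 32 mm high; sides 24 mm high on the rear 36 mm, 12 mm on the front 26 mm.
- scoop_lip (a point): Middle of the scoop's lip: front edge of the underside of its floor, 31 mm ahead (+x) of scoop_bowl, same axes. The lip is 1.5 mm thick and 58 mm wide.
- scoop_grip (a point): Where to grip the scoop's handle, at (-60.5, 0, 73.6) mm from scoop_bowl, same axes. The handle is a straight flat-sided bar, 14 mm wide along y, 20 mm deep, 95 mm long, rising from the back wall and leaning 30 degrees back, along (-0.5, 0, 0.866); this point is on its centre line, 55 mm from its foot and 40 mm from its end.
- mat: The scoop's black rubber rest mat, fixed, 120 x 100 x 4 mm; origin at the centre of its underside on the bench, so its top is 4 mm up; x along the 120 mm side. The scoop's bowl starts near its middle.
- ball0_center (a point): Centre of a plain polished steel gauge ball, 15 mm diameter, about 14 g, loose; starts in the trough of the wooden case, and rolls easily.
- ball1_center (a point): Centre of a plain polished steel gauge ball, 15 mm diameter, about 14 g, loose; starts in the trough of the wooden case, and rolls easily.
- ball2_center (a point): Centre of a plain polished steel gauge ball, 15 mm diameter, about 14 g, loose; starts in the trough of the wooden case, and rolls easily.
- ball3_center (a point): Centre of a plain polished steel gauge ball, 15 mm diameter, about 14 g, loose; starts in the trough of the wooden case, and rolls easily.
- ball4_center (a point): Centre of a plain polished steel gauge ball, 15 mm diameter, about 14 g, loose; starts in the trough of the wooden case, and rolls easily.
- trough (a point): Centre of the floor of the ball trough in the fixed wooden case (190 x 245 x 44 mm, walls 6 mm). The trough is 66 mm wide along this point's x, 233 mm long along y; flat floor 6 mm above the bench. Case walls rise 38 mm above its floor at both ends and at x = -33 mm; a divider 6 mm thick, 30 mm high stands at x = +33 mm. +x points to the lid's hinge, z up.
- ramp_foot (a point): Foot of the ramp in the trough, on the floor at y = +88 mm from trough, same axes. The ramp climbs along +y (away from the robot) at 45 degrees to 28 mm high at the end wall. Balls pushed against it by the scoop's lip sliding along the floor roll up and into the scoop. At the start the balls lie within 90 mm before it; the near part of the trough is empty.
- lid (a joint): Angle of the case's wooden lid, rad: 0 shut, 1.57 upright, 1.9 fully open; starts at 1.45 to 1.75. Lid 190 x 245 x 10 mm, 300 g, hinged on the case's right-hand rim (+x of trough). The hinge is stiff: the lid stays at any angle and must be pushed all the way, over and then down (at most about 0.7 N m).
- lid_hinge (a point): Middle of the lid's hinge axis, 44.5 mm above the bench, at the rim of the case. The lid's own frame: its underside extends 190 mm along -x to its free edge; z is the lid's outward (top when shut) normal, and the outer face is at z = +10 mm; y along the hinge.
- lid_edge (a point): Middle of the lid's free edge, on the outer face; same axes as lid_hinge.
- dish_in (a point): Centre of the inner floor of the round dish, a loose aluminium bowl of 350 g with no handle; rim 62 mm in radius and 42 mm above the bench, inner floor 5 mm above the bench and 52 mm across, sides sloping out.
- dish: The same round dish; origin at the centre of its underside.
- tin: Bystander: empty square aluminium tin, 100 x 100 x 35 mm, loose; origin at the centre of its underside.
- micrometer: Bystander: chrome outside micrometer, about 150 mm long and 18 mm thick, lying in the wider compartment of the case.
- ring_a: Bystander: steel ring gauge, 48 mm across, 16 mm high, in the wider compartment of the case.
- ring_b: Bystander: steel ring gauge, 52 mm across, 18 mm high, on the bench.
- plug: Bystander: thread plug gauge with a blue plastic handle, about 91 mm long and 16 mm thick, lying on the bench.
- stand: Bystander: red-enamelled micrometer stand, fixed to the bench beyond the other things, base 90 x 120 mm, 158 mm tall.
Mind the look-alikes: they are no part of the job. Leave any blue look-alike of the part that bears scoop_bowl alone.

How it is judged:
By the outcome, as a careful person would: the job done as asked, in the order asked, and still so for the second after the job is handed in, with the robot touching nothing.
It also fails if it takes over 72 s, if anything falls off the work surface, if the arm or the gripper's body presses on something with over 40 N, if the wrist force passes 120 N, or if a joint passes its speed limit or range.

## Working session

There is one attempt and no reset: what is moved stays moved. The work goes in short steps, Python scripts to look and compute and a tool call to move; the robot and the scene stay as the last step left them, time stands still between calls to the robot, and variables do not carry over. Pictures are saved under pics/ and viewed, and the job is handed in when it is done.

Besides the shell and the picture viewer there is one more tool, called after "Emit:" as a command line: name --argument value ..., lists and objects as JSON in quotes. arm_command: Moves the arm, as the interface text tells. Its arguments: {"type":"object","properties":{"rows":{"type":"array"}},"required":["rows"]}

```bash
ls -la; mkdir -p pics; python3 - <<'E'
from bench import arm,get_image,models
import cv2
for n in("scene","top"):
    d=get_image(n); cv2.imwrite(f"pics/{n}0.png",d["img"][:,:,::-1]); print(n,d["K"],d["rvec"],d["tvec"])
print(arm.read_state()); print(arm.grip_depth)
E
```

```text
total 12
drwxr-xr-x  3 agent agent 4096 Dec  6 17:58 .
drwxr-xr-x 23 root  root  4096 Dec  6 17:58 ..
drwxr-xr-x  2 agent agent 4096 Dec  6 17:58 pics
scene [[622.92834294   0.         311.27610415]
 [  0.         622.92834294 227.45266118]
 [  0.           0.           1.        ]] [ 1.03087921  2.34027058 -1.16054341] [ 280.99985894 -256.08466567 1919.66381015]
top [[538.02900608   0.         317.62152962]
 [  0.         538.02900608 236.52053551]
 [  0.           0.           1.        ]] [ 2.17624954 -2.1178979   0.19392651] [  92.33820856  574.59245065 1008.80376426]
{'clock': 0.1, 'joints': array([ 1.47558237e+00,  3.85482306e-01,  6.74656830e-03, -4.38438999e-04,
       -1.19401196e+00, -2.58610418e-01]), 'joint_vel': array([ 0.00027844, -0.00065229,  0.00190232,  0.00084074,  0.00122689,
        0.00170869]), 'joint_efforts': array([-8.97428163e-04, -3.93322384e+01,  1.88927811e+01,  4.19789046e+00,
       -2.58844892e-03,  6.51706316e-06]), 'position': array([216.34990649, 585.79213604, 230.32264104]), 'ee_rot': array([-0.69597242,  0.12519988,  0.69614701,  0.12380114]), 'contact_force': array([-0.5309084 , -0.39949372, -0.08830335]), 'wrist_torque': array([ 0.00378548, -0.04050148,  0.06475133]), 'gripper_width': 85.54585153234035}
18.700000000000003
```

View pics/scene0.png

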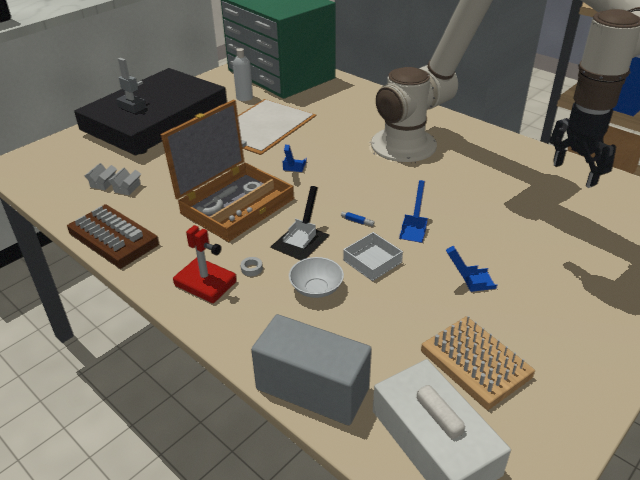

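View pics/top0.png

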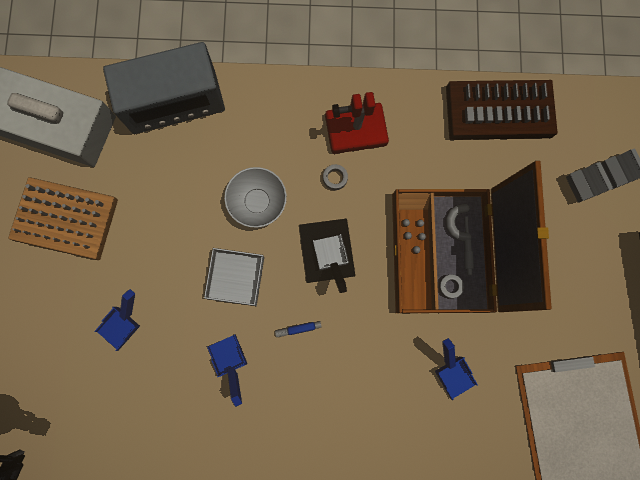

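Scene view: black-handled scoop on its mat at about (300,235). The case, with its lid open, is at about (235,185), the dish at (317,280) and the tin at (373,256). Top view: scoop at (331,252), balls at about (405–423, 223–250), case interior spanning (397–490, 190–312). The blue scoops are the look-alikes. Next I'll measure.

```bash
cat > h.py <<'E'
import numpy as np,cv2
from bench import arm,get_image,models
from scipy.spatial.transform import Rotation as R
def proj(d,P):
    return cv2.projectPoints(np.asarray(P,float).reshape(-1,3),d["rvec"],d["tvec"],d["K"],None)[0].reshape(-1,2)
def back(d,uv,z):
    Rm=cv2.Rodrigues(d["rvec"])[0]; t=np.asarray(d["tvec"]).ravel()
    o=-Rm.T@t; r=Rm.T@np.linalg.inv(d["K"])@np.array([uv[0],uv[1],1.])
    return o+r*(z-o[2])/r[2]
def crop(d,box,s,name,pts=None):
    x0,y0,x1,y1=box
    im=cv2.resize(d["img"][y0:y1,x0:x1,::-1],None,fx=s,fy=s,interpolation=cv2.INTER_CUBIC)
    if pts is not None:
        for p in pts:
            cv2.circle(im,(int((p[0]-x0+.5)*s),int((p[1]-y0+.5)*s)),2,(255,0,255),-1)
    cv2.imwrite(name,im)
E
python3 - <<'E'
from h import *
d=get_image("top")
crop(d,(290,210,370,300),7,"pics/c_scoop.png")
crop(d,(385,150,565,320),4,"pics/c_case.png")
for q in("scoop_bowl","ball0_center","dish","mat","tin","lid","trough","micrometer","ring_a","ring_b","plug","stand"):
    for c in("top","scene"):
        r=models.cut_out(c,q)
        print(q,c,[(round(x["conf"],2),[int(v) for v in x["extent"]]) for x in r[:8]])
E
```

```text
scoop_bowl top [(0.85, [310, 237, 347, 292]), (0.67, [208, 334, 248, 406]), (0.57, [94, 287, 136, 349]), (0.56, [437, 336, 473, 397])]
scoop_bowl scene [(0.92, [396, 180, 424, 242]), (0.8, [285, 186, 315, 247]), (0.74, [282, 146, 309, 172]), (0.73, [449, 249, 494, 290]), (0.65, [240, 257, 262, 274])]
ball0_center top [(0.41, [404, 218, 408, 224])]
ball0_center scene [(0.58, [164, 99, 244, 196]), (0.29, [289, 256, 342, 296])]
dish top [(0.89, [226, 165, 284, 226])]
dish scene [(0.71, [292, 257, 345, 298])]
mat top [(0.72, [303, 220, 356, 284])]
mat scene [(0.77, [273, 229, 330, 260])]
tin top [(0.61, [200, 251, 264, 305])]
tin scene [(0.84, [341, 233, 402, 280]), (0.69, [162, 100, 295, 242]), (0.68, [344, 213, 375, 226])]
lid top [(0.8, [488, 161, 550, 310]), (0.4, [312, 235, 348, 294]), (0.29, [224, 166, 286, 226])]
lid scene [(0.9, [161, 98, 246, 198])]
trough top [(0.97, [393, 159, 552, 311]), (0.52, [443, 204, 473, 278])]
trough scene [(0.76, [158, 100, 295, 241])]
micrometer top [(0.66, [444, 204, 476, 275])]
micrometer scene []
ring_a top [(0.87, [322, 164, 346, 192]), (0.62, [441, 276, 462, 300]), (0.52, [445, 206, 476, 276]), (0.36, [419, 222, 423, 225])]
ring_a scene [(0.77, [239, 258, 260, 276]), (0.71, [243, 181, 258, 192])]
ring_b top [(0.87, [322, 164, 346, 192]), (0.62, [441, 276, 462, 300]), (0.52, [445, 206, 476, 276]), (0.36, [419, 222, 423, 225])]
ring_b scene [(0.77, [239, 258, 260, 276]), (0.71, [243, 181, 258, 192])]
plug top [(0.55, [275, 319, 319, 336])]
plug scene [(0.49, [342, 213, 374, 226]), (0.45, [241, 255, 258, 276])]
stand top [(0.78, [325, 91, 389, 153])]
stand scene [(0.85, [170, 227, 235, 305])]
```

View pics/c_scoop.png

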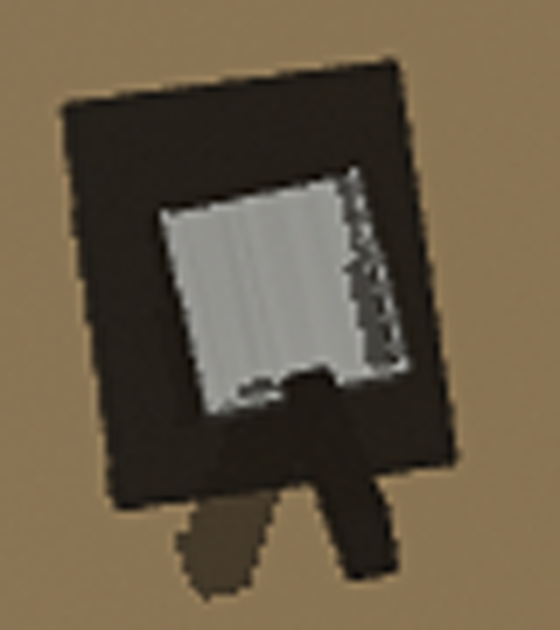

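View pics/c_case.png

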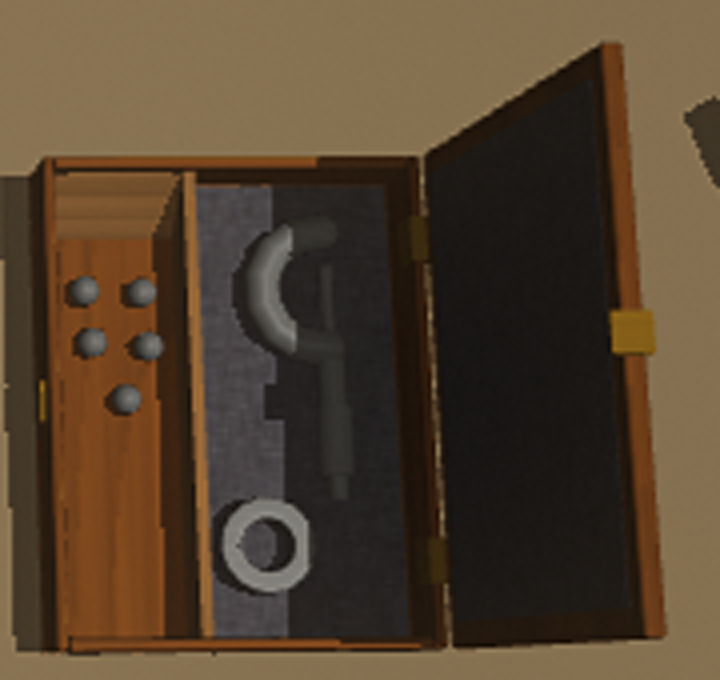

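```bash
cat >> h.py <<'E'
from scipy.optimize import least_squares
def T2(p,P,z0):
    c,s=np.cos(p[2]),np.sin(p[2]); P=np.asarray(P,float)
    return np.c_[p[0]+c*P[:,0]-s*P[:,1],p[1]+s*P[:,0]+c*P[:,1],P[:,2]+z0]
def fit(obs,z0,p0):  # obs: list of (d,local pts,pix)
    f=lambda p:np.concatenate([(proj(d,T2(p,P,z0))-np.asarray(U)).ravel() for d,P,U in obs])
    r=least_squares(f,p0,x_scale=[100,100,1],loss="soft_l1"); return r.x,r.fun
E
python3 - <<'E'
from h import *
d=get_image("top"); s=get_image("scene")
C=lambda L,x0,y0,k:[(x0+(a)/k-.5,y0+b/k-.5) for a,b in L]
L=[(-39,122.5,38),(151,122.5,38),(151,-122.5,38),(-39,-122.5,38),(33,116.5,30),(39,116.5,30),(33,-116.5,30),(39,-116.5,30),(-33,88,0),(33,88,0)]
U=C([(44,158),(418,156),(446,648),(66,652),(183,173),(196,172),(203,637),(214,637),(55,238),(155,238)],385,150,4)
p,e=fit([(d,L,U)],6,[500,0,-1.57]); print("trough",p,np.abs(e).round(1))
crop(d,(385,150,565,320),4,"pics/o_case.png",proj(d,T2(p,L,6)))
crop(s,(150,90,310,250),5,"pics/o_case_s.png",proj(s,T2(p,L,6)))
# mat
M=[(60,50,4),(60,-50,4),(-60,-50,4),(-60,50,4)]
U=C([(62,103),(398,60),(457,464),(115,510)],290,210,7)
pm,e=fit([(d,M,U)],0,[500,200,0.1]); print("mat",pm,np.abs(e).round(1))
S=[(31,29,12),(31,-29,12),(-31,-29,24),(-31,29,24)]
U=C([(160,212),(357,170),(411,370),(208,415)],290,210,7)
ps,e=fit([(d,S,U)],4,[500,200,0.1]); print("scoop",ps,np.abs(e).round(1))
G=[(-60.5,0,73.6),(31,0,0),(-80.5,0,108.2)]
crop(d,(290,210,370,300),7,"pics/o_scoop.png",np.r_[proj(d,T2(pm,M,0)),proj(d,T2(ps,S+G,4))])
crop(s,(260,170,350,270),7,"pics/o_scoop_s.png",np.r_[proj(s,T2(pm,M,0)),proj(s,T2(ps,S+G,4))])
print(T2(ps,G,4))
U=C([(84,291),(142,293),(92,342),(148,346),(125,399)],385,150,4)
c,sn=np.cos(p[2]),np.sin(p[2])
for u in U:
    b=back(d,u,13.5); q=b[:2]-p[:2]; print("ball",b.round(1),"loc",(c*q[0]+sn*q[1]).round(1),(-sn*q[0]+c*q[1]).round(1))
# dish rim ellipse
for cam,dd in(("top",d),("scene",s)):
    m=models.cut_out(cam,"dish")[0]["mask"]
    n,lab,st,ce=cv2.connectedComponentsWithStats(m.astype(np.uint8)); 
    ex=models.cut_out(cam,"dish")[0]["extent"]; print(ex,m.sum())
    a=np.linspace(0,2*np.pi,72,endpoint=False)
    def f(q):
        u=proj(dd,np.c_[q[0]+62*np.cos(a),q[1]+62*np.sin(a),0*a+42]); 
        return [u[:,0].min()-ex[0],u[:,1].min()-ex[1],u[:,0].max()-ex[2],u[:,1].max()-ex[3]]
    r=least_squares(f,[600,300]); print("dish",r.x,r.fun)
E
```

```text
trough [552.48041278 -87.38800593  -1.53712018] [0.4 0.5 0.6 0.3 1.1 0.2 1.9 0.1 0.  0.5 0.3 0.2 0.  0.4 0.3 0.3 2.7 0.4
 4.2 0.3]
mat [5.51626216e+02 8.87305189e+01 1.59418403e-01] [0.2 0.1 0.2 0.1 0.2 0.1 0.2 0.1]
scoop [5.47011724e+02 8.19614280e+01 2.48715294e-01] [0.1 0.2 0.  0.4 0.2 0.3 0.2 0.2]
[[488.37334186  67.06880919  77.6       ]
 [577.05783776  89.59235659   4.        ]
 [468.98875259  62.14562943 112.2       ]]
ball [611.5 -70.6  13.5] loc -14.8 59.6
ball [ 611.4 -100.2   13.5] loc 14.8 58.4
ball [585.4 -74.7  13.5] loc -11.6 33.3
ball [ 584.1 -103.1   13.5] loc 16.8 31.1
ball [556.7 -91.3  13.5] loc 4.1 4.1
[224.7, 165.6, 285.0, 224.7] 2952
dish [652.45331602 234.38002837] [-1.16339371 -0.94080555  1.17224989  0.88495497]
[289.5, 257.2, 347.3, 297.5] 1705
dish [650.81838724 246.79007301] [ 1.07962286  1.49152016 -1.07167905 -1.19071041]
```

View pics/o_case.png

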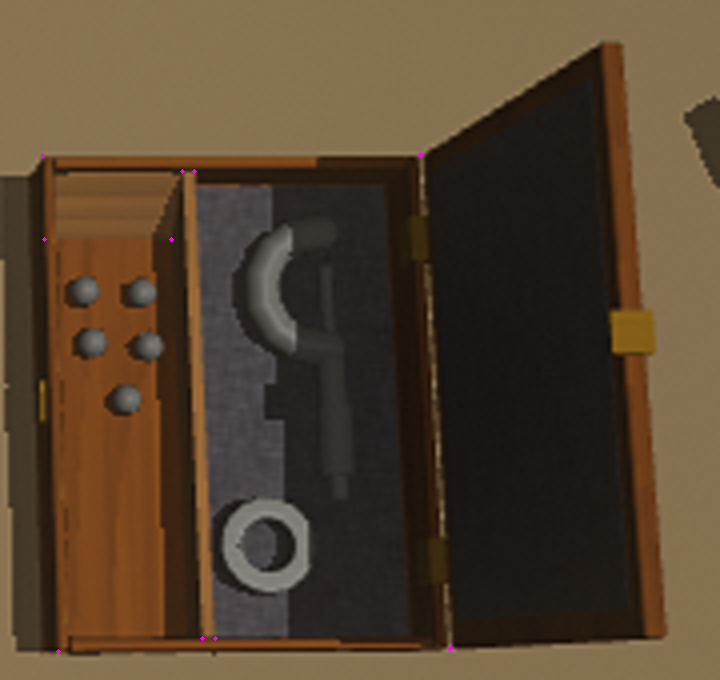

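View pics/o_case_s.png

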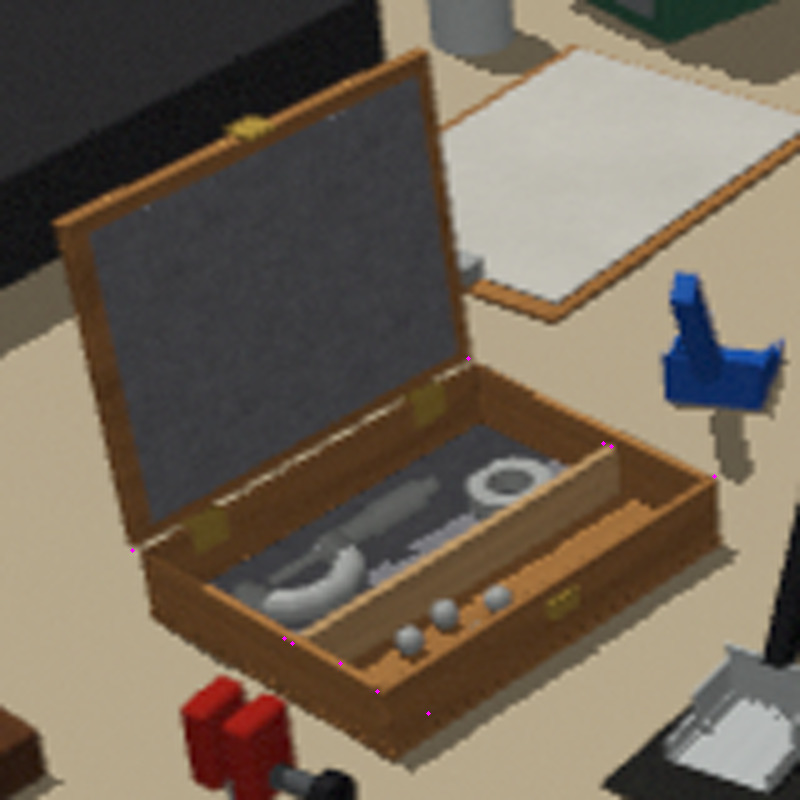

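View pics/o_scoop.png

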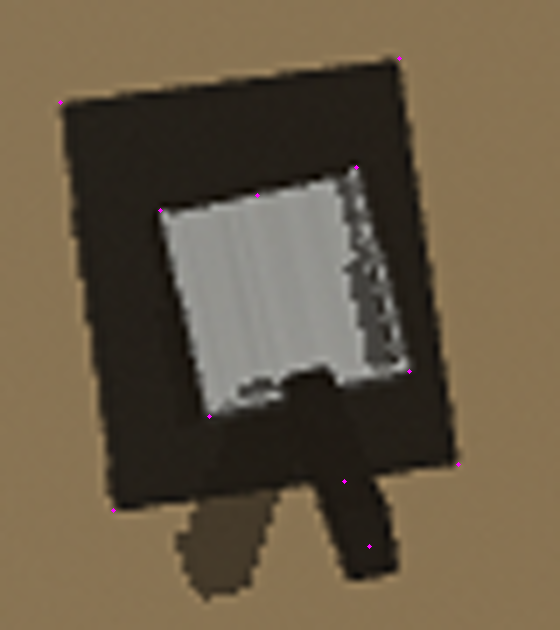

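View pics/o_scoop_s.png

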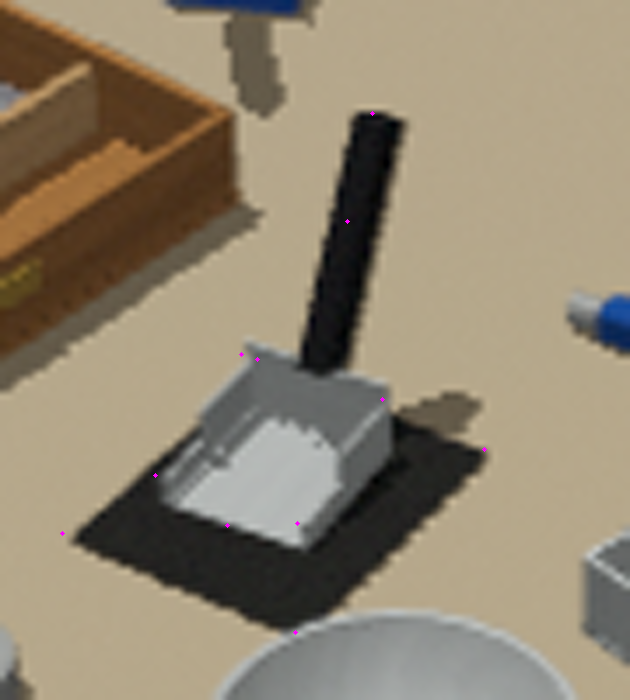

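```bash
cat >> h.py <<'E'
def toolR(yaw,pitch,flip=0):
    # scoop yaw; pitch = forward tilt of fingers from vertical (deg): x=(sin p,0,-cos p) in scoop frame, y=scoop +-y
    p=np.radians(pitch); x=np.array([np.sin(p),0,-np.cos(p)]); y=np.array([0,-1. if flip else 1.,0]); z=np.cross(x,y)
    c,s=np.cos(yaw),np.sin(yaw); return np.array([[c,-s,0],[s,c,0],[0,0,1]])@np.c_[x,y,z]
def st():
    s=arm.read_state(); return s,np.array(s["position"]),R.from_quat(s["ee_rot"])
def delta(P,Rt):
    s,p,q=st()
    d=q.inv().apply(np.asarray(P)-p)/1000; w=(q.inv()*R.from_matrix(Rt)).as_rotvec(degrees=True)
    print("t",round(s["clock"],2),"d(m)",d.round(4),"w(deg)",w.round(2))
def say():
    s,p,q=st(); print("t",round(s["clock"],2),"p",p.round(1),"j",np.round(s["joints"],2),"F",np.round(s["contact_force"],1),"w",round(s["gripper_width"],1)); print(q.as_matrix().round(3))
E
python3 - <<'E'
from h import *
d=get_image("top"); s=get_image("scene")
C=lambda L,x0,y0,k:[(x0+(a)/k-.5,y0+b/k-.5) for a,b in L]
L=[(-39,122.5,38),(151,122.5,38),(151,-122.5,38),(-39,-122.5,38),(33,116.5,30),(39,116.5,30),(33,-116.5,30),(39,-116.5,30)]
U=C([(44,158),(418,156),(446,648),(66,652),(183,173),(196,172),(203,637),(214,637)],385,150,4)
Us=C([(385,692),(140,545),(478,362),(718,478)],150,90,5)
p,e=fit([(d,L,U)],6,[500,0,-1.57]); print("trough",p,np.abs(e).round(1))
p,e=fit([(s,[L[i] for i in(0,1,2,3)],Us)],6,[500,0,-1.57]); print("trough scene",p,np.abs(e).round(1))
Gs=C([(166,477),(303,526),(241,347),(387,385)],260,170,7)
p,e=fit([(s,[(31,29,12),(31,-29,12),(-31,-29,24),(-31,29,24)],C([(303,526),(162,480),(248,350),(388,392)],260,170,7))],4,[540,80,.2]);print("scoop scene",p,np.abs(e).round(1))
ps=[547,82,.2487]
g=T2(ps,[(-60.5,0,73.6)],4)[0]
say()
for f in(0,1):
  for pt in(0,30):
    Rt=toolR(ps[2],pt,f); delta(g+(18.7-110)*Rt[:,0],Rt)
E
```

```text
trough [552.29623442 -87.40772378  -1.53664102] [0.4 0.4 0.6 0.2 1.1 0.2 1.9 0.  0.  0.4 0.3 0.2 0.  0.4 0.3 0.4]
trough scene [550.36935526 -84.57620134  -1.54518547] [0.4 0.1 0.1 0.8 0.  0.7 0.7 0.1]
scoop scene [5.45117320e+02 8.31517774e+01 2.59501241e-01] [0.3 0.6 0.  0.7 0.2 0.5 0.  0.8]
t 1.75 p [216.5 586.3 231.3] j [ 1.48  0.38  0.01  0.   -1.19 -0.26] F [ 0.5 -0.5 -0. ] w 85.3
[[ 0.    -0.346 -0.938]
 [-0.    -0.938  0.346]
 [-1.     0.    -0.   ]]
t 1.75 d(m) [ 0.0624  0.3928 -0.4349] w(deg) [145.48  -0.     0.  ]
t 1.75 d(m) [ 0.0747  0.4187 -0.3973] w(deg) [141.24 -11.76 -37.84]
t 1.75 d(m) [ 0.0624  0.3928 -0.4349] w(deg) [-34.52  -0.    -0.  ]
t 1.75 d(m) [ 0.0747  0.4187 -0.3973] w(deg) [-33.72  29.08  -9.04]
```

Emit:
arm_command --rows '[{"dx": 0,"dy": 0.04,"dz": -0.03,"wx": -6,"wy": 5,"wz": -1.5,"gripper": -1},{"dx": 0,"dy": 0.07,"dz": -0.065,"wx": -12,"wy": 10,"wz": -3,"gripper": -1},{"dx": 0,"dy": 0.1,"dz": -0.1,"wx": -18,"wy": 15,"wz": -5,"gripper": -1},{"dx": 0,"dy": 0.13,"dz": -0.135,"wx": -24,"wy": 20,"wz": -6.5,"gripper": -1},{"dx": 0,"dy": 0.165,"dz": -0.17,"wx": -30,"wy": 25,"wz": -8,"gripper": -1},{"dx": 0,"dy": 0.2,"dz": -0.2,"wx": -33.7,"wy": 29,"wz": -9,"gripper": -1},{"dx": 0,"dy": 0.235,"dz": -0.235,"wx": -33.7,"wy": 29,"wz": -9,"gripper": -1},{"dx": 0,"dy": 0.27,"dz": -0.27,"wx": -33.7,"wy": 29,"wz": -9,"gripper": -1}]'

```text
clock: 2.55
position: [375.8, 237.0, 231.2]
ee_rot: [0.859, 0.108, -0.496, 0.063]
contact_force: [1.5, 0.7, 0.1]
gripper_width: 84.9
```

```bash
python3 - <<'E'
from h import *
ps=[546,82.5,.254]
g=T2(ps,[(-60.5,0,73.6)],4)[0]; print(g)
Rt=toolR(ps[2],30,1); say(); delta(g+(18.7-100)*Rt[:,0],Rt)
E
```

```text
[487.44113904  67.29770403  77.6       ]
t 2.55 p [375.8 237.  231.2] j [ 1.08 -0.15 -0.98  0.82 -0.52  0.07] F [1.5 0.7 0.1] w 84.9
[[ 0.484  0.248 -0.839]
 [ 0.123 -0.969 -0.215]
 [-0.866  0.    -0.499]]
t 2.55 d(m) [0.0848 0.1922 0.0195] w(deg) [-0.16  0.05 -0.13]
```

Emit:
arm_command --rows '[{"dx": 0.01,"dy": 0.035,"dz": 0.002,"gripper": -1},{"dx": 0.02,"dy": 0.07,"dz": 0.005,"gripper": -1},{"dx": 0.03,"dy": 0.105,"dz": 0.01,"gripper": -1},{"dx": 0.045,"dy": 0.14,"dz": 0.014,"gripper": -1},{"dx": 0.06,"dy": 0.175,"dz": 0.018,"gripper": -1},{"dx": 0.075,"dy": 0.192,"dz": 0.0195,"gripper": -1},{"dx": 0.085,"dy": 0.192,"dz": 0.0195,"gripper": -1},{"dx": 0.085,"dy": 0.192,"dz": 0.0195,"gripper": -1}]'

```text
validation failed for argument at $.ro...
```

```bash
python3 - <<'E'
from h import *
ps=[546,82.5,.254]
g=T2(ps,[(-60.5,0,73.6)],4)[0]; print(g)
Rt=toolR(ps[2],30,1); say(); delta(g+(18.7)*Rt[:,0],Rt)
d=get_image("top");crop(d,(270,180,400,310),6,"pics/pre.png",proj(d,[st()[1],g]))
d=get_image("scene");crop(d,(240,130,370,260),6,"pics/pre_s.png",proj(d,[st()[1],g]))
E
```

```text
[487.44113904  67.29770403  77.6       ]
t 2.55 p [375.8 237.  231.2] j [ 1.08 -0.15 -0.98  0.82 -0.52  0.07] F [1.5 0.7 0.1] w 84.9
[[ 0.484  0.248 -0.839]
 [ 0.123 -0.969 -0.215]
 [-0.866  0.    -0.499]]
t 2.55 d(m) [0.1848 0.192  0.0194] w(deg) [-0.16  0.05 -0.13]
```

View pics/pre.png

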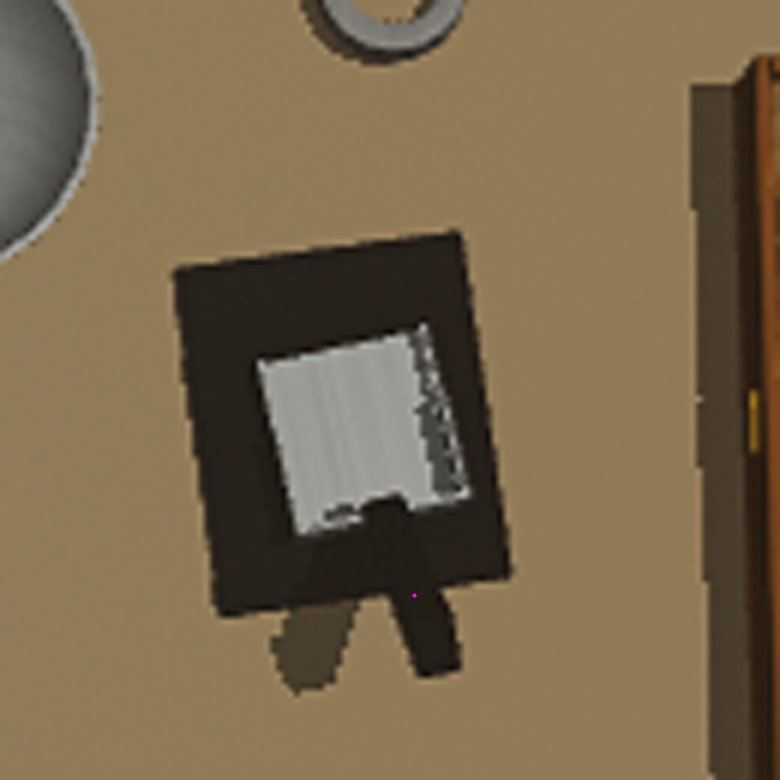

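View pics/pre_s.png

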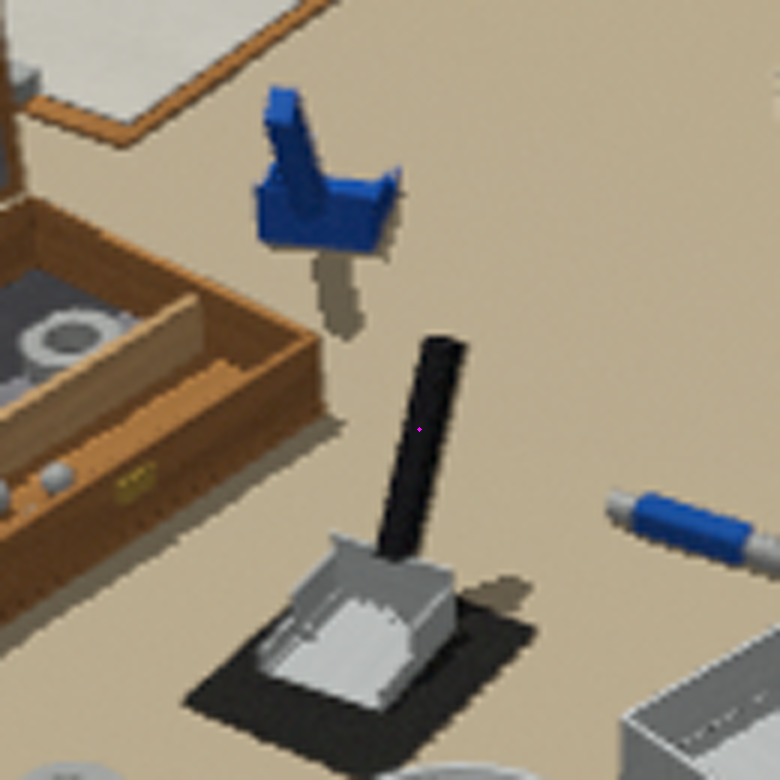

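The move was refused, so it probably needs every field in each row. The grip point projects onto the handle in both views: (414,595) in the top crop and (419,429) in the scene crop.

Emit:
arm_command --rows '[{"dx": 0.01,"dy": 0.035,"dz": 0.002,"wx": 0,"wy": 0,"wz": 0,"gripper": -1},{"dx": 0.02,"dy": 0.07,"dz": 0.005,"wx": 0,"wy": 0,"wz": 0,"gripper": -1},{"dx": 0.03,"dy": 0.105,"dz": 0.01,"wx": 0,"wy": 0,"wz": 0,"gripper": -1},{"dx": 0.045,"dy": 0.14,"dz": 0.014,"wx": 0,"wy": 0,"wz": 0,"gripper": -1},{"dx": 0.06,"dy": 0.175,"dz": 0.018,"wx": 0,"wy": 0,"wz": 0,"gripper": -1},{"dx": 0.075,"dy": 0.192,"dz": 0.0195,"wx": 0,"wy": 0,"wz": 0,"gripper": -1},{"dx": 0.085,"dy": 0.192,"dz": 0.0195,"wx": 0,"wy": 0,"wz": 0,"gripper": -1},{"dx": 0.085,"dy": 0.192,"dz": 0.0195,"wx": 0,"wy": 0,"wz": 0,"gripper": -1}]'

```text
clock: 3.45
position: [435.1, 53.5, 173.7]
ee_rot: [0.852, 0.101, -0.51, 0.062]
contact_force: [-0.5, -0.1, -0.6]
gripper_width: 85.4
```

```bash
cat > chk.py <<'E'
from h import *
ps=[546,82.5,.254]
g=T2(ps,[(-60.5,0,73.6)],4)[0]; print(g)
Rt=toolR(ps[2],30,1); say(); delta(g+(18.7)*Rt[:,0],Rt)
import sys
n=sys.argv[1]
d=get_image("top");crop(d,(270,180,400,310),6,f"pics/{n}.png",proj(d,[st()[1],g]))
d=get_image("scene");crop(d,(240,130,370,260),6,f"pics/{n}_s.png",proj(d,[st()[1],g]))
E
python3 chk.py pre2
```

```text
[487.44113904  67.29770403  77.6       ]
t 3.45 p [435.1  53.5 173.7] j [ 0.47 -0.09 -1.07  0.76 -0.16  0.61] F [-0.5 -0.1 -0.6] w 85.4
[[ 0.46   0.236 -0.856]
 [ 0.108 -0.972 -0.209]
 [-0.881  0.003 -0.472]]
t 3.45 d(m) [ 0.129  -0.0016 -0.0029] w(deg) [-0.7   1.82 -0.62]
```

View pics/pre2.png

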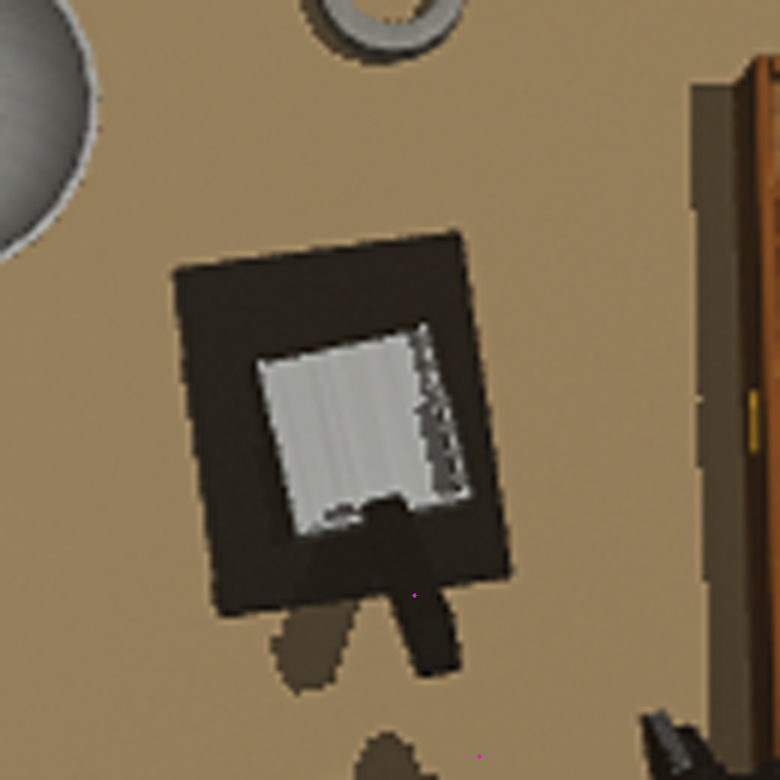

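View pics/pre2_s.png

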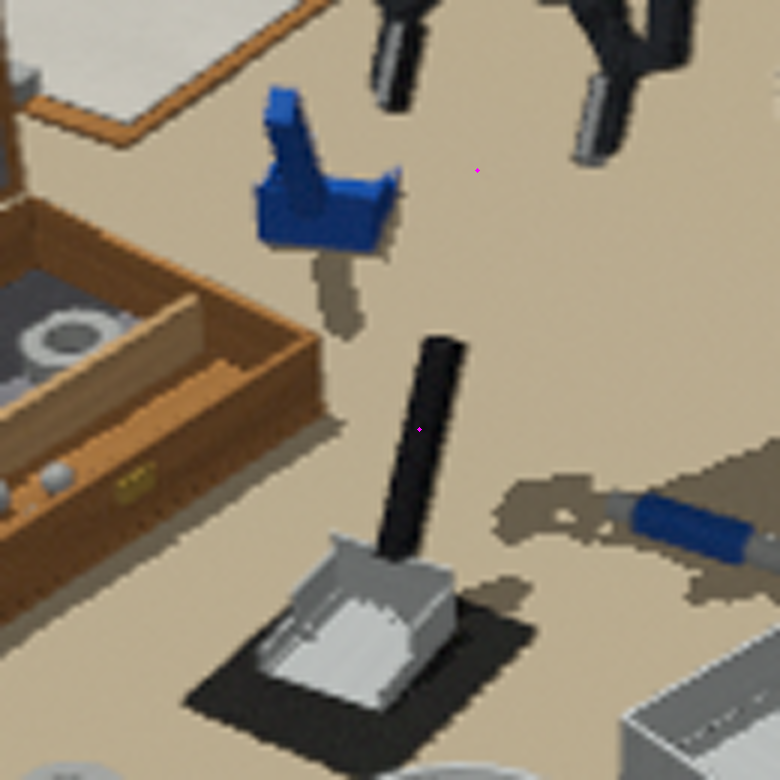

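The 30° tilt runs joints 3 and 5 into their limits this close in, so I'll grip with a 10° tilt instead. The handle end sits at about (445,670) in the top crop, and the open fingers are still behind it.

```bash
python3 - <<'E'
from h import *
ps=[546,82.5,.254]
g=T2(ps,[(-60.5,0,73.6)],4)[0]
Rt=toolR(ps[2],10,1); 
delta(g+(18.7-75)*Rt[:,0]+np.array([0,0,0]),Rt)
print(g+18.7*Rt[:,0])
E
```

```text
t 3.55 d(m) [ 0.057  -0.0006 -0.0199] w(deg) [ -0.75 -18.2   -0.46]
[490.58417306  68.11365797  59.18409502]
```

Emit:
arm_command --rows '[{"dx": 0,"dy": 0,"dz": -0.02,"wx": 0,"wy": -5,"wz": 0,"gripper": -1},{"dx": 0.01,"dy": 0,"dz": -0.02,"wx": -0.3,"wy": -10,"wz": 0,"gripper": -1},{"dx": 0.025,"dy": 0,"dz": -0.02,"wx": -0.5,"wy": -15,"wz": -0.3,"gripper": -1},{"dx": 0.04,"dy": -0.0006,"dz": -0.02,"wx": -0.75,"wy": -18.2,"wz": -0.5,"gripper": -1},{"dx": 0.057,"dy": -0.0006,"dz": -0.02,"wx": -0.75,"wy": -18.2,"wz": -0.5,"gripper": -1},{"dx": 0.057,"dy": -0.0006,"dz": -0.02,"wx": -0.75,"wy": -18.2,"wz": -0.5,"gripper": -1},{"dx": 0.057,"dy": -0.0006,"dz": -0.02,"wx": -0.75,"wy": -18.2,"wz": -0.5,"gripper": -1},{"dx": 0.057,"dy": -0.0006,"dz": -0.02,"wx": -0.75,"wy": -18.2,"wz": -0.5,"gripper": -1}]'

```text
clock: 4.35
position: [477.6, 65.1, 133.8]
ee_rot: [0.76, 0.098, -0.637, 0.082]
contact_force: [0.5, 0.8, 0.2]
gripper_width: 85.3
```

```bash
sed -i 's/toolR(ps\[2\],30,1)/toolR(ps[2],10,1)/' chk.py; python3 chk.py pre3
```

```text
[487.44113904  67.29770403  77.6       ]
t 4.35 p [477.6  65.1 133.8] j [ 0.5   0.17 -0.62  0.07 -0.61  1.27] F [0.5 0.8 0.2] w 85.3
[[ 0.169  0.253 -0.953]
 [ 0.045 -0.968 -0.249]
 [-0.985 -0.001 -0.175]]
t 4.35 d(m) [ 0.0758  0.0004 -0.0001] w(deg) [ 0.08 -0.06  0.05]
```

View pics/pre3.png

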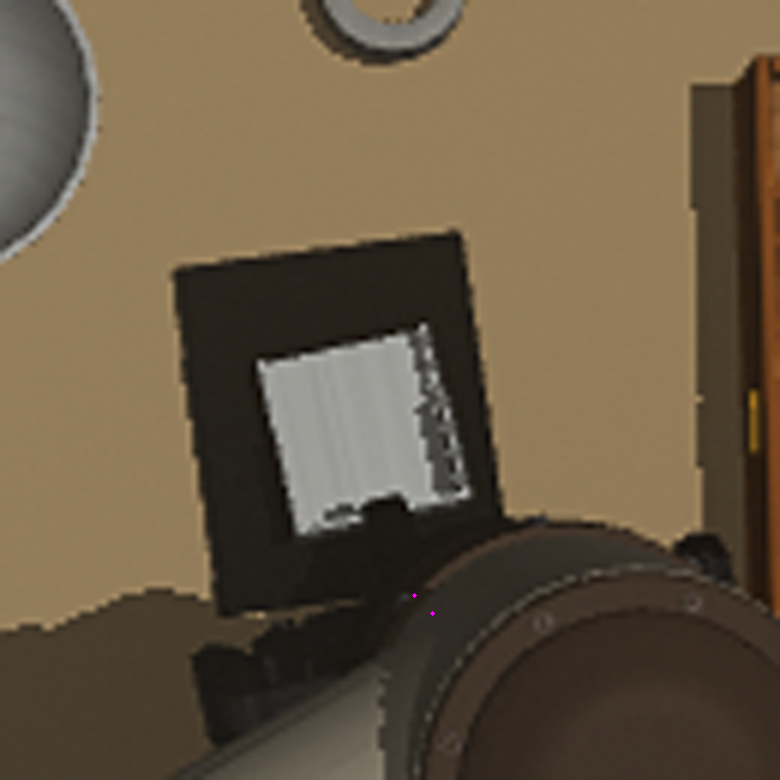

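View pics/pre3_s.png

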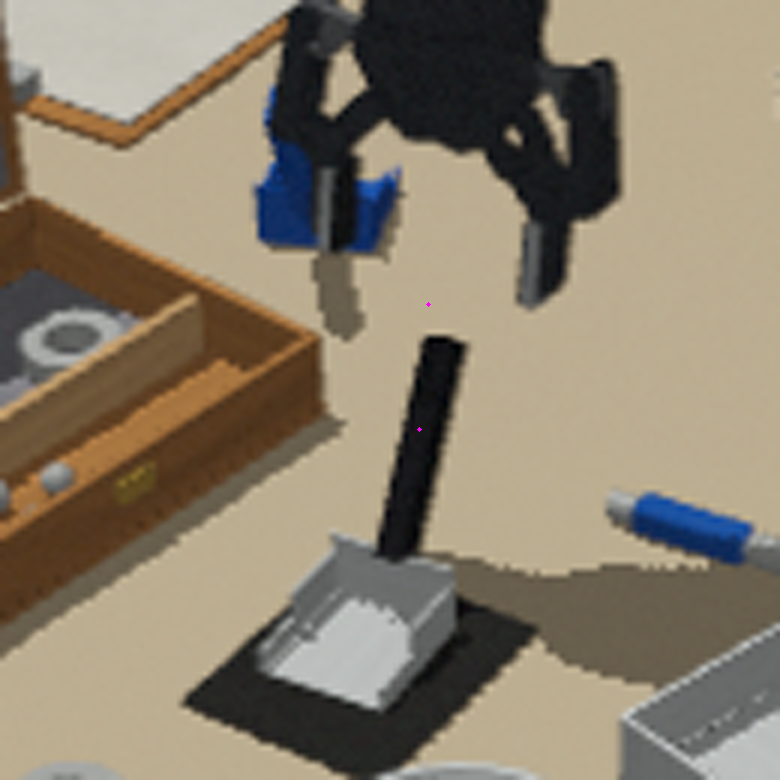

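Emit:
arm_command --rows '[{"dx": 0.015,"dy": 0,"dz": 0,"wx": 0,"wy": 0,"wz": 0,"gripper": -1},{"dx": 0.03,"dy": 0,"dz": 0,"wx": 0,"wy": 0,"wz": 0,"gripper": -1},{"dx": 0.045,"dy": 0,"dz": 0,"wx": 0,"wy": 0,"wz": 0,"gripper": -1},{"dx": 0.06,"dy": 0,"dz": 0,"wx": 0,"wy": 0,"wz": 0,"gripper": -1},{"dx": 0.07,"dy": 0,"dz": 0,"wx": 0,"wy": 0,"wz": 0,"gripper": -1},{"dx": 0.076,"dy": 0,"dz": 0,"wx": 0,"wy": 0,"wz": 0,"gripper": -1},{"dx": 0.076,"dy": 0,"dz": 0,"wx": 0,"wy": 0,"wz": 0,"gripper": -1},{"dx": 0.076,"dy": 0,"dz": 0,"wx": 0,"wy": 0,"wz": 0,"gripper": -1}]'

```text
clock: 5.25
position: [490.9, 68.5, 59.7]
ee_rot: [0.761, 0.098, -0.637, 0.081]
contact_force: [1.0, -0.3, -0.1]
gripper_width: 85.4
```

Emit:
arm_command --rows '[{"dx": 0,"dy": 0,"dz": 0,"wx": 0,"wy": 0,"wz": 0,"gripper": 1},{"dx": 0,"dy": 0,"dz": 0,"wx": 0,"wy": 0,"wz": 0,"gripper": 1},{"dx": 0,"dy": 0,"dz": 0,"wx": 0,"wy": 0,"wz": 0,"gripper": 1},{"dx": 0,"dy": 0,"dz": 0,"wx": 0,"wy": 0,"wz": 0,"gripper": 1},{"dx": 0,"dy": 0,"dz": 0,"wx": 0,"wy": 0,"wz": 0,"gripper": 1},{"dx": 0,"dy": 0,"dz": 0,"wx": 0,"wy": 0,"wz": 0,"gripper": 1},{"dx": 0,"dy": 0,"dz": 0,"wx": 0,"wy": 0,"wz": 0,"gripper": 1},{"dx": 0,"dy": 0,"dz": 0,"wx": 0,"wy": 0,"wz": 0,"gripper": 1}]'

```text
clock: 6.05
position: [491.0, 68.5, 59.9]
ee_rot: [0.761, 0.098, -0.637, 0.081]
contact_force: [-1.3, 0.1, 3.1]
gripper_width: 13.1
```

```bash
python3 chk.py grip
```

```text
[487.44113904  67.29770403  77.6       ]
t 6.05 p [491.   68.5  59.9] j [ 0.49  0.31 -0.69  0.1  -0.4   1.24] F [-1.3  0.1  3.1] w 13.1
[[ 0.171  0.252 -0.952]
 [ 0.045 -0.968 -0.248]
 [-0.984 -0.001 -0.176]]
t 6.05 d(m) [0.0006 0.0003 0.0006] w(deg) [ 0.06 -0.16  0.07]
```

View pics/grip_s.png

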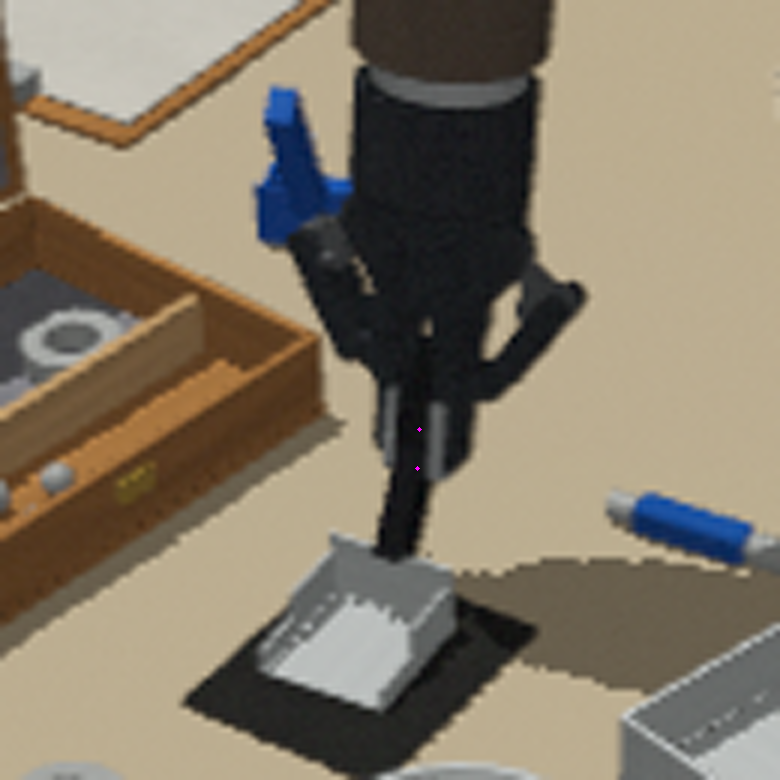

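View pics/grip.png

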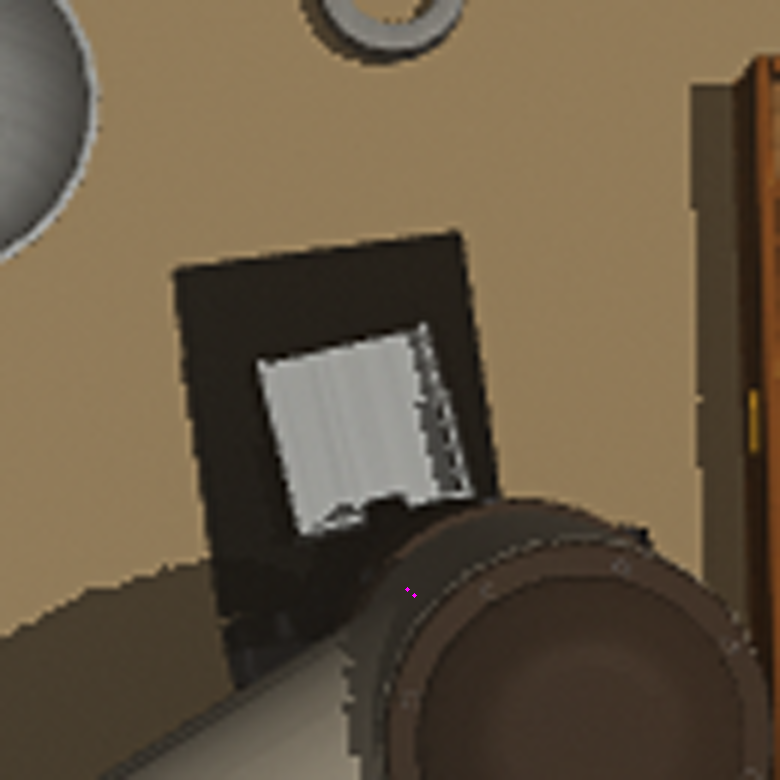

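The scoop is gripped: the pads are on the handle at about (415,430) in the scene crop, opening 13.1 mm, and the bowl is still level on the mat. I'll record the scoop-in-tool transform and lift.

```bash
python3 - <<'E'
from h import *
s,p,q=st()
yaw=.2547; o=np.array([p[0]+57*np.cos(yaw),p[1]+57*np.sin(yaw),4.])
Rs=R.from_euler('z',yaw)
np.savez("grasp.npz",R=(q.inv()*Rs).as_matrix(),t=q.inv().apply(o-p)); print(o)
E
cat >> h.py <<'E'
TR=np.array([551.3,-86.,6.]); TYAW=.0298
def tw(x,y,z): # trough local -> world
    f=np.array([np.cos(TYAW),np.sin(TYAW),0]); r=np.array([np.sin(TYAW),-np.cos(TYAW),0]); return TR+x*r+y*f+np.array([0,0,z])
def scoopR(yaw,up,roll=0): return R.from_euler('z',yaw)*R.from_euler('y',-up,degrees=True)*R.from_euler('x',roll,degrees=True)
def target(lip=None,org=None,yaw=0,up=0,roll=0):
    G=np.load("grasp.npz"); Rs=scoopR(yaw,up,roll)
    if org is None: org=np.asarray(lip)-Rs.apply([31,0,0])
    Rt=Rs*R.from_matrix(G["R"]).inv(); P=np.asarray(org)-Rt.apply(G["t"])
    print("tcp",P.round(1)); delta(P,Rt.as_matrix())
def scoop_now():
    G=np.load("grasp.npz"); s,p,q=st(); Rs=q*R.from_matrix(G["R"]); o=p+q.apply(G["t"]); l=o+Rs.apply([31,0,0])
    e=Rs.as_euler('ZYX',degrees=True); f=np.array([np.cos(TYAW),np.sin(TYAW)]); r=np.array([np.sin(TYAW),-np.cos(TYAW)])
    print("scoop org",o.round(1),"lip",l.round(1),"yaw/up/roll",round(np.radians(e[0]),4),round(-e[1],1),round(e[2],1),"lip in trough x,y,z",((l-TR)[:2]@r).round(1),((l-TR)[:2]@f).round(1),(l[2]-6).round(1))
    return o,l,Rs
E
python3 - <<'E'
from h import *
scoop_now(); o=scoop_now()[0]; target(org=o+[0,0,95],yaw=.2547)
E
```

```text
[546.15739307  82.8801096    4.        ]
scoop org [546.2  82.9   4. ] lip [576.2  90.7   4. ] yaw/up/roll 0.2547 -0.0 0.0 lip in trough x,y,z -175.9 30.1 -2.0
scoop org [546.2  82.9   4. ] lip [576.2  90.7   4. ] yaw/up/roll 0.2547 -0.0 0.0 lip in trough x,y,z -175.9 30.1 -2.0
tcp [491.   68.5 154.9]
t 6.15 d(m) [-0.0935 -0.0001 -0.0168] w(deg) [ 0. -0. -0.]
```

Emit:
arm_command --rows '[{"dx": -0.01,"dy": 0,"dz": -0.0018,"wx": 0,"wy": 0,"wz": 0,"gripper": 1},{"dx": -0.025,"dy": 0,"dz": -0.0045,"wx": 0,"wy": 0,"wz": 0,"gripper": 1},{"dx": -0.04,"dy": 0,"dz": -0.007,"wx": 0,"wy": 0,"wz": 0,"gripper": 1},{"dx": -0.055,"dy": 0,"dz": -0.01,"wx": 0,"wy": 0,"wz": 0,"gripper": 1},{"dx": -0.07,"dy": 0,"dz": -0.0125,"wx": 0,"wy": 0,"wz": 0,"gripper": 1},{"dx": -0.085,"dy": 0,"dz": -0.015,"wx": 0,"wy": 0,"wz": 0,"gripper": 1},{"dx": -0.0935,"dy": 0,"dz": -0.0168,"wx": 0,"wy": 0,"wz": 0,"gripper": 1},{"dx": -0.0935,"dy": 0,"dz": -0.0168,"wx": 0,"wy": 0,"wz": 0,"gripper": 1}]'

```text
clock: 6.95
position: [491.5, 68.7, 155.6]
ee_rot: [0.761, 0.098, -0.636, 0.081]
contact_force: [0.3, -0.4, -1.2]
gripper_width: 13.2
```

```bash
python3 - <<'E'
from h import *
say(); scoop_now()
target(lip=tw(0,-14,85),yaw=TYAW,up=0)
d=get_image("top");o,l,Rs=scoop_now();W=[(31,29,12),(31,-29,12),(-31,-29,24),(-31,29,24)]
crop(d,(270,160,400,290),6,"pics/lift.png",proj(d,[o+Rs.apply(w) for w in W]))
E
```

```text
t 6.95 p [491.5  68.7 155.6] j [ 0.49  0.16 -0.56  0.06 -0.68  1.29] F [ 0.3 -0.4 -1.2] w 13.2
[[ 0.172  0.252 -0.952]
 [ 0.046 -0.968 -0.248]
 [-0.984 -0.001 -0.178]]
scoop org [546.7  83.1  99.8] lip [576.7  90.9  99.9] yaw/up/roll 0.2547 0.1 0.0 lip in trough x,y,z -176.0 30.7 93.9
tcp [449.3 -89.  146.9]
t 6.95 d(m) [-0.006   0.142   0.0808] w(deg) [12.67 -0.09  2.31]
scoop org [546.   82.8  98.8] lip [576.   90.6  98.8] yaw/up/roll 0.2544 -0.0 0.0 lip in trough x,y,z -175.8 29.9 92.8
```

View pics/lift.png

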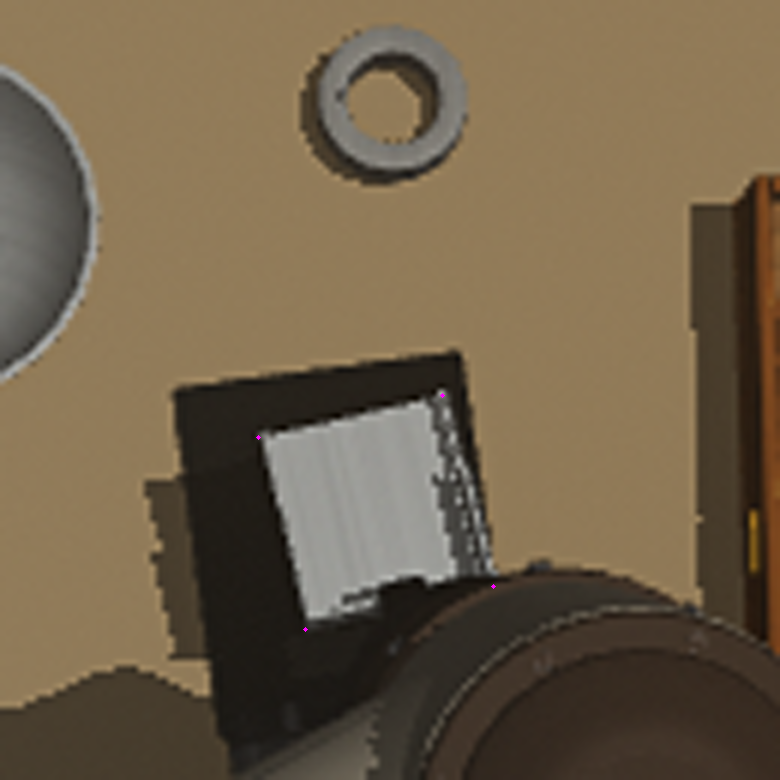

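The scoop is held and the predicted corners match the bowl to about 1 mm, e.g. (258,437) predicted against (264,437). Next, move over the near part of the trough.

Emit:
arm_command --rows '[{"dx": 0,"dy": 0.02,"dz": 0.011,"wx": 2,"wy": 0,"wz": 0.3,"gripper": 1},{"dx": 0,"dy": 0.045,"dz": 0.025,"wx": 4,"wy": 0,"wz": 0.7,"gripper": 1},{"dx": 0,"dy": 0.07,"dz": 0.04,"wx": 6,"wy": 0,"wz": 1.2,"gripper": 1},{"dx": -0.002,"dy": 0.095,"dz": 0.054,"wx": 8.5,"wy": 0,"wz": 1.6,"gripper": 1},{"dx": -0.004,"dy": 0.12,"dz": 0.068,"wx": 10.5,"wy": 0,"wz": 2,"gripper": 1},{"dx": -0.006,"dy": 0.142,"dz": 0.081,"wx": 12.7,"wy": 0,"wz": 2.3,"gripper": 1},{"dx": -0.006,"dy": 0.142,"dz": 0.081,"wx": 12.7,"wy": 0,"wz": 2.3,"gripper": 1},{"dx": -0.006,"dy": 0.142,"dz": 0.081,"wx": 12.7,"wy": 0,"wz": 2.3,"gripper": 1}]'

```text
clock: 7.8
position: [447.9, -89.8, 145.3]
ee_rot: [0.766, 0.011, -0.642, 0.009]
contact_force: [0.2, -0.7, -0.9]
gripper_width: 13.3
```

```bash
cat > v.py <<'E'
from h import *
import sys
n=sys.argv[1]; b=tuple(int(x) for x in sys.argv[2].split(',')); k=int(sys.argv[3])
bs=tuple(int(x) for x in sys.argv[4].split(',')) if len(sys.argv)>4 else None
say(); o,l,Rs=scoop_now();W=[(31,29,0),(31,-29,0),(31,29,12),(31,-29,12),(-31,-29,24),(-31,29,24)]
d=get_image("top")
crop(d,b,k,f"pics/{n}.png",proj(d,[o+Rs.apply(w) for w in W]+[tw(-33,y,z) for y in(-116,116) for z in(38,)]+[tw(33,y,30) for y in(-116,116)]+[tw(-33,88,0),tw(33,88,0)]))
if bs:
    d=get_image("scene"); crop(d,bs,k,f"pics/{n}_s.png",proj(d,[o+Rs.apply(w) for w in W]))
E
python3 v.py over 380,170,500,320 5 150,100,310,250
python3 -c "
from h import *
target(lip=tw(0,-14,0.5),yaw=TYAW,up=0)"
```

```text
t 7.8 p [447.9 -89.8 145.3] j [ 0.18  0.11 -0.64  0.04 -0.64  1.39] F [ 0.2 -0.7 -0.9] w 13.3
[[ 0.174  0.029 -0.984]
 [ 0.006 -1.    -0.028]
 [-0.985 -0.001 -0.174]]
scoop org [504.8 -88.2  89.3] lip [535.7 -87.3  89.2] yaw/up/roll 0.028 -0.1 -0.0 lip in trough x,y,z 0.8 -15.6 83.2
tcp [449.3 -89.   62.4]
t 7.9 d(m) [0.0821 0.0001 0.0137] w(deg) [ 0.    0.07 -0.01]
```

View pics/over.png

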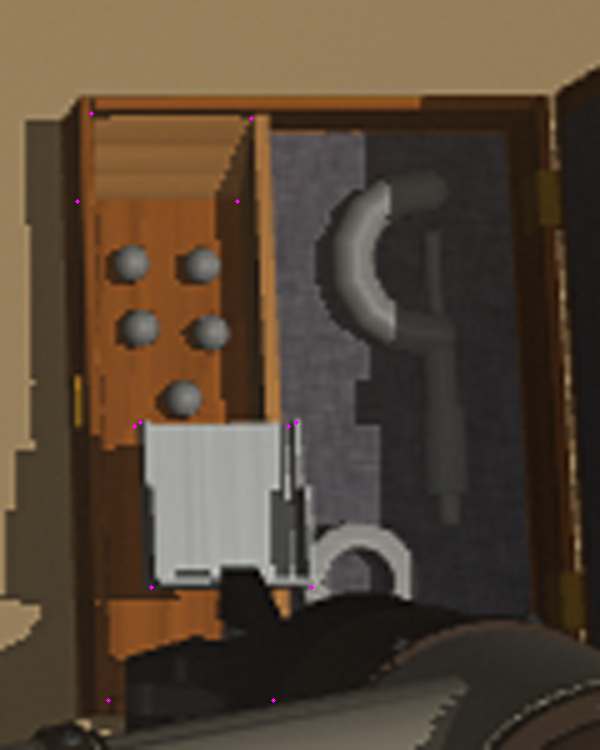

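View pics/over_s.png

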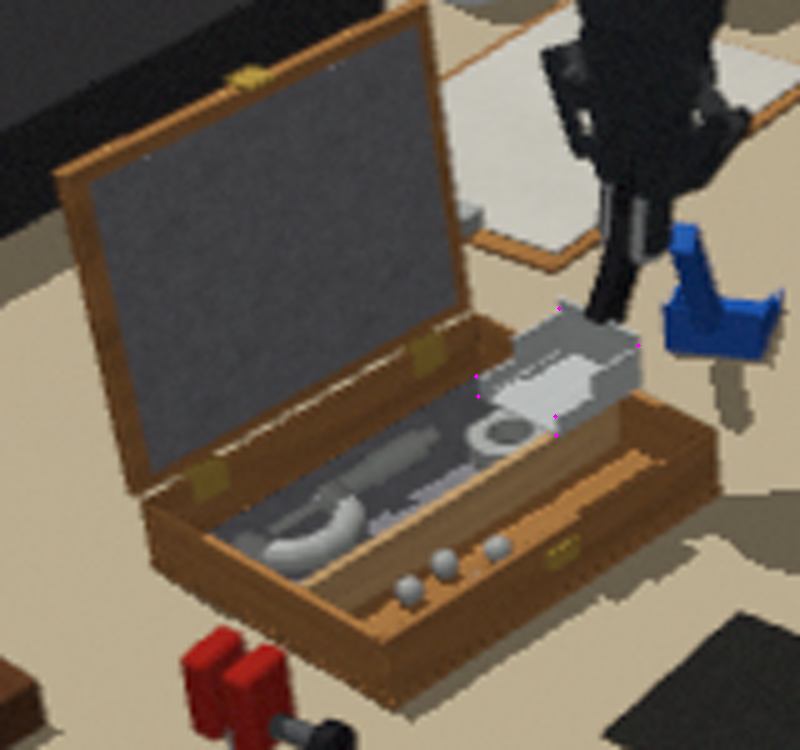

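Top view: the scoop lip is at about (145–290, 424) in the crop, with the nearest ball at (181,398). The bowl lines up between the left wall (x≈94) and the divider (x≈256 at the far end), so it can go down.

Emit:
arm_command --rows '[{"dx": 0.01,"dy": 0,"dz": 0.0017,"wx": 0,"wy": 0,"wz": 0,"gripper": 1},{"dx": 0.02,"dy": 0,"dz": 0.0035,"wx": 0,"wy": 0,"wz": 0,"gripper": 1},{"dx": 0.03,"dy": 0,"dz": 0.005,"wx": 0,"wy": 0,"wz": 0,"gripper": 1},{"dx": 0.04,"dy": 0,"dz": 0.007,"wx": 0,"wy": 0,"wz": 0,"gripper": 1},{"dx": 0.048,"dy": 0,"dz": 0.008,"wx": 0,"wy": 0,"wz": 0,"gripper": 1},{"dx": 0.055,"dy": 0,"dz": 0.009,"wx": 0,"wy": 0,"wz": 0,"gripper": 1},{"dx": 0.055,"dy": 0,"dz": 0.009,"wx": 0,"wy": 0,"wz": 0,"gripper": 1},{"dx": 0.055,"dy": 0,"dz": 0.009,"wx": 0,"wy": 0,"wz": 0,"gripper": 1}]'

```text
clock: 8.7
position: [449.5, -88.7, 90.0]
ee_rot: [0.767, 0.012, -0.642, 0.01]
contact_force: [0.3, -0.1, -1.6]
gripper_width: 13.4
```

```bash
python3 v.py mid 380,170,500,320 5 150,100,310,250
python3 -c "
from h import *
target(lip=tw(0,-14,0.5),yaw=TYAW,up=0)"
```

```text
t 8.7 p [449.5 -88.7  90. ] j [ 0.18  0.2  -0.72  0.06 -0.47  1.38] F [ 0.3 -0.1 -1.6] w 13.4
[[ 0.175  0.031 -0.984]
 [ 0.006 -1.    -0.03 ]
 [-0.985 -0.001 -0.175]]
scoop org [506.5 -87.   34. ] lip [537.4 -86.1  34. ] yaw/up/roll 0.0303 -0.1 -0.0 lip in trough x,y,z -0.3 -13.9 28.0
tcp [449.3 -89.   62.4]
t 8.8 d(m) [0.0275 0.0002 0.0053] w(deg) [ 0.02  0.01 -0.01]
```

View pics/mid.png

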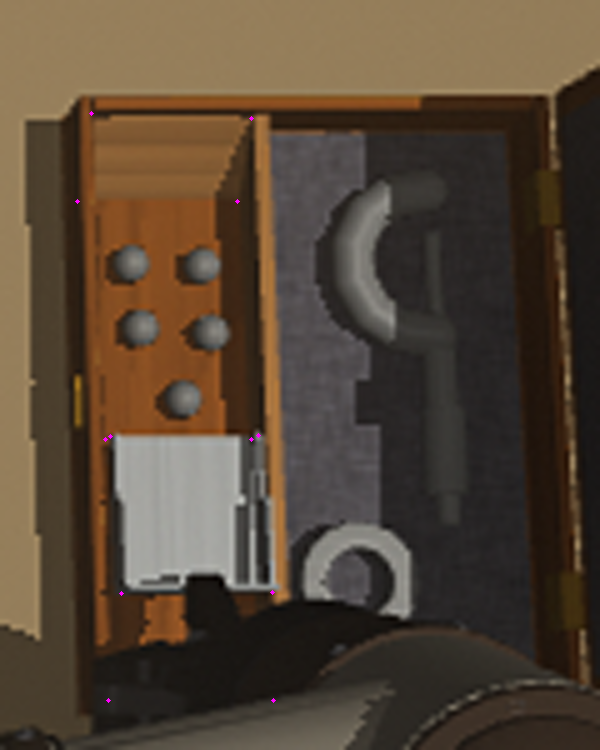

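View pics/mid_s.png

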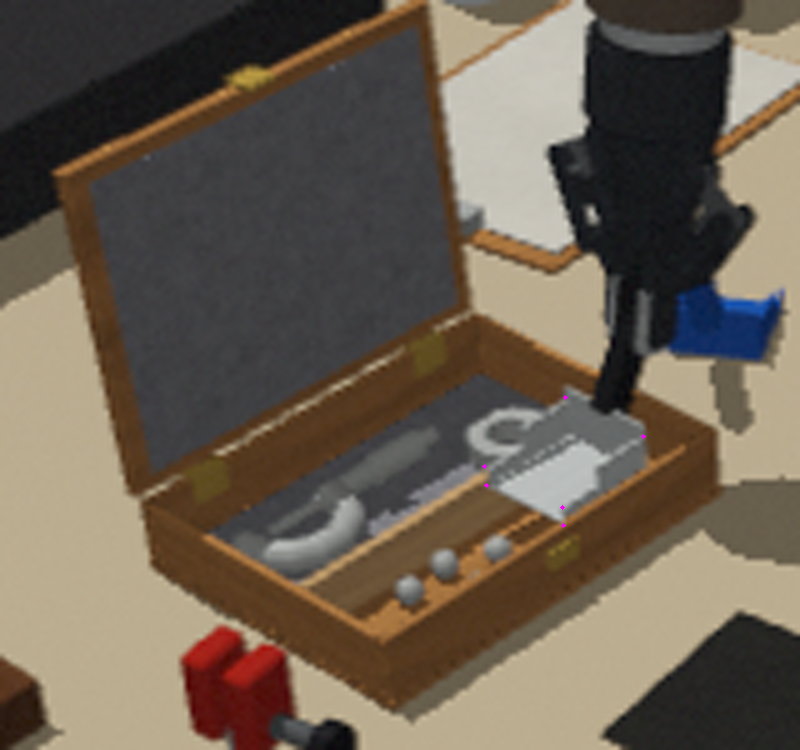

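The bowl is between the wall and the divider with no lateral force. Lower it to the floor.

Emit:
arm_command --rows '[{"dx": 0.005,"dy": 0,"dz": 0.001,"wx": 0,"wy": 0,"wz": 0,"gripper": 1},{"dx": 0.01,"dy": 0,"dz": 0.002,"wx": 0,"wy": 0,"wz": 0,"gripper": 1},{"dx": 0.015,"dy": 0,"dz": 0.003,"wx": 0,"wy": 0,"wz": 0,"gripper": 1},{"dx": 0.02,"dy": 0,"dz": 0.004,"wx": 0,"wy": 0,"wz": 0,"gripper": 1},{"dx": 0.024,"dy": 0,"dz": 0.0045,"wx": 0,"wy": 0,"wz": 0,"gripper": 1},{"dx": 0.027,"dy": 0,"dz": 0.005,"wx": 0,"wy": 0,"wz": 0,"gripper": 1},{"dx": 0.0275,"dy": 0,"dz": 0.0053,"wx": 0,"wy": 0,"wz": 0,"gripper": 1},{"dx": 0.0275,"dy": 0,"dz": 0.0053,"wx": 0,"wy": 0,"wz": 0,"gripper": 1}]'

```text
clock: 9.6
position: [449.3, -88.8, 62.3]
ee_rot: [0.767, 0.012, -0.642, 0.01]
contact_force: [-0.3, 0.8, -1.1]
gripper_width: 13.3
```

```bash
python3 v.py low 380,170,500,320 5 150,100,310,250
python3 -c "
from h import *
target(lip=tw(0,20,-0.5),yaw=TYAW,up=-1)"
```

```text
t 9.6 p [449.3 -88.8  62.3] j [ 0.18  0.25 -0.76  0.07 -0.38  1.36] F [-0.3  0.8 -1.1] w 13.3
[[ 0.176  0.031 -0.984]
 [ 0.006 -1.    -0.03 ]
 [-0.984 -0.001 -0.176]]
scoop org [506.3 -87.1   6.4] lip [537.3 -86.2   6.4] yaw/up/roll 0.03 -0.0 -0.0 lip in trough x,y,z -0.2 -14.0 0.4
tcp [484.3 -88.   62.9]
t 9.7 d(m) [ 0.0057  0.0003 -0.0344] w(deg) [ 0.02 -1.01 -0.01]
```

View pics/low.png

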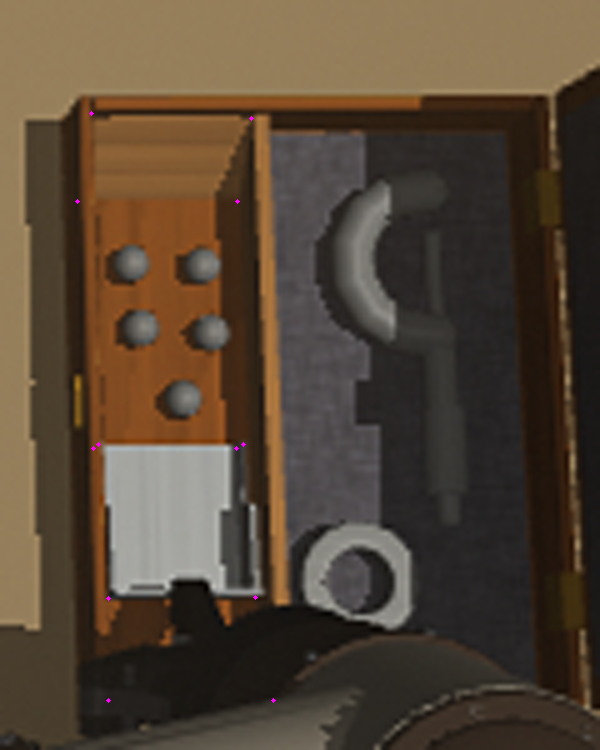

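View pics/low_s.png

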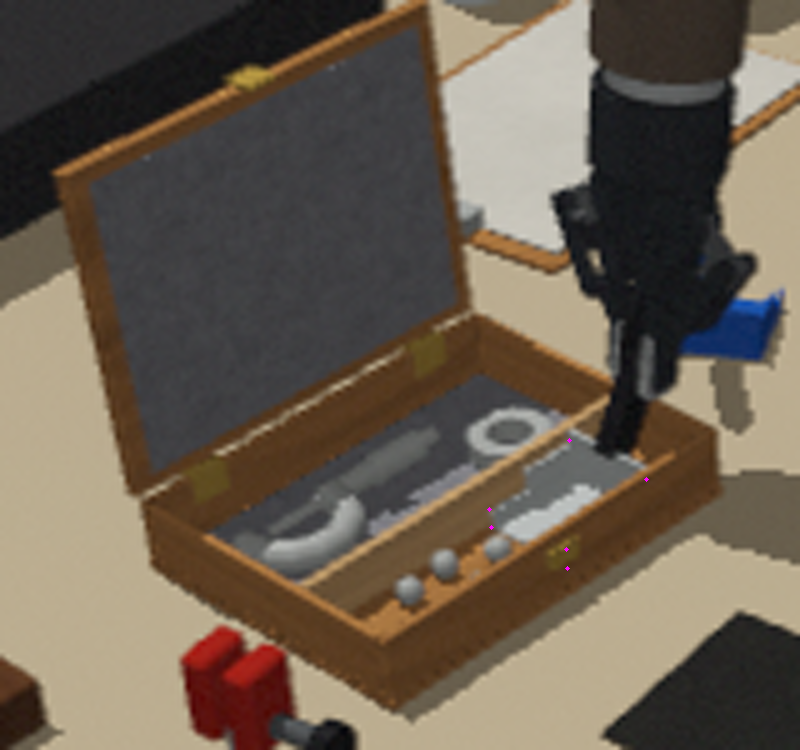

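```bash
python3 -c "
from h import *
for y in (-2,10,22,34,46): target(lip=tw(0,y,-0.5),yaw=TYAW,up=-1.5)"
```

```text
tcp [462.8 -88.6  63.7]
t 9.7 d(m) [ 0.0012  0.0003 -0.0134] w(deg) [ 0.02 -1.51 -0.01]
tcp [474.8 -88.3  63.7]
t 9.7 d(m) [ 0.0033  0.0003 -0.0252] w(deg) [ 0.02 -1.51 -0.01]
tcp [486.8 -87.9  63.7]
t 9.7 d(m) [ 0.0054  0.0003 -0.037 ] w(deg) [ 0.02 -1.51 -0.01]
tcp [498.8 -87.6  63.7]
t 9.7 d(m) [ 0.0075  0.0003 -0.0488] w(deg) [ 0.02 -1.51 -0.01]
tcp [510.8 -87.2  63.7]
t 9.7 d(m) [ 0.0097  0.0003 -0.0606] w(deg) [ 0.02 -1.51 -0.01]
```

Emit:
arm_command --rows '[{"dx": 0.0002,"dy": 0.0003,"dz": -0.008,"wx": 0,"wy": -1,"wz": 0,"gripper": 1},{"dx": 0.0012,"dy": 0.0003,"dz": -0.0134,"wx": 0,"wy": -1.5,"wz": 0,"gripper": 1},{"dx": 0.0023,"dy": 0.0003,"dz": -0.0194,"wx": 0,"wy": -1.5,"wz": 0,"gripper": 1},{"dx": 0.0033,"dy": 0.0003,"dz": -0.0252,"wx": 0,"wy": -1.5,"wz": 0,"gripper": 1},{"dx": 0.0044,"dy": 0.0003,"dz": -0.031,"wx": 0,"wy": -1.5,"wz": 0,"gripper": 1},{"dx": 0.0054,"dy": 0.0003,"dz": -0.037,"wx": 0,"wy": -1.5,"wz": 0,"gripper": 1},{"dx": 0.0065,"dy": 0.0003,"dz": -0.043,"wx": 0,"wy": -1.5,"wz": 0,"gripper": 1},{"dx": 0.0075,"dy": 0.0003,"dz": -0.0488,"wx": 0,"wy": -1.5,"wz": 0,"gripper": 1}]'

```text
clock: 10.5
position: [499.3, -87.6, 63.9]
ee_rot: [0.758, 0.012, -0.651, 0.01]
contact_force: [-2.7, -0.1, 4.8]
gripper_width: 13.0
```

```bash
python3 v.py sw1 380,170,500,320 5
python3 -c "
from h import *
for y in (46,58,70,78,84): target(lip=tw(0,y,-0.7),yaw=TYAW,up=-1.5)"
```

```text
t 10.5 p [499.3 -87.6  63.9] j [ 0.16  0.33 -0.62  0.04 -0.48  1.41] F [-2.7 -0.1  4.8] w 13.0
[[ 0.151  0.031 -0.988]
 [ 0.005 -1.    -0.03 ]
 [-0.989 -0.001 -0.151]]
scoop org [554.8 -86.    6.5] lip [585.8 -85.    5.7] yaw/up/roll 0.0301 -1.5 -0.0 lip in trough x,y,z 0.1 34.5 -0.3
tcp [510.8 -87.2  63.5]
t 10.55 d(m) [ 0.002   0.0001 -0.01  ] w(deg) [ 0.05 -0.1  -0.01]
tcp [522.8 -86.8  63.5]
t 10.55 d(m) [ 0.0039  0.0001 -0.0219] w(deg) [ 0.05 -0.1  -0.01]
tcp [534.8 -86.5  63.5]
t 10.55 d(m) [ 0.0057  0.0001 -0.0338] w(deg) [ 0.05 -0.1  -0.01]
tcp [542.8 -86.3  63.5]
t 10.55 d(m) [ 0.0069  0.0001 -0.0417] w(deg) [ 0.05 -0.1  -0.01]
tcp [548.8 -86.1  63.5]
t 10.55 d(m) [ 0.0078  0.0001 -0.0476] w(deg) [ 0.05 -0.1  -0.01]
```

View pics/sw1.png

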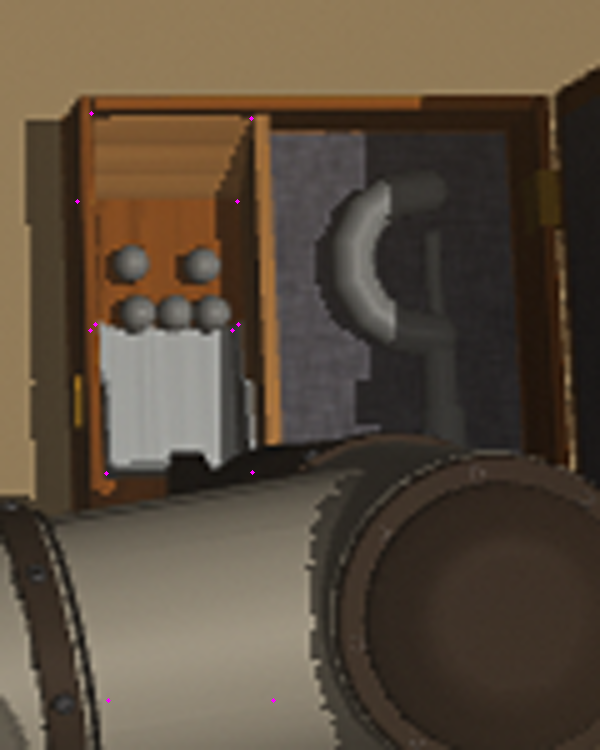

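Three balls sit on the lip at (138–213, 312), and two are ahead at (130,263) and (201,264). The floor contact is light at about 5 N, so I continue the sweep.

Emit:
arm_command --rows '[{"dx": 0.0011,"dy": 0.0001,"dz": -0.005,"wx": 0,"wy": 0,"wz": 0,"gripper": 1},{"dx": 0.002,"dy": 0.0001,"dz": -0.0105,"wx": 0,"wy": 0,"wz": 0,"gripper": 1},{"dx": 0.003,"dy": 0.0001,"dz": -0.0162,"wx": 0,"wy": 0,"wz": 0,"gripper": 1},{"dx": 0.0039,"dy": 0.0001,"dz": -0.0219,"wx": 0,"wy": 0,"wz": 0,"gripper": 1},{"dx": 0.0048,"dy": 0.0001,"dz": -0.0278,"wx": 0,"wy": 0,"wz": 0,"gripper": 1},{"dx": 0.0057,"dy": 0.0001,"dz": -0.0338,"wx": 0,"wy": 0,"wz": 0,"gripper": 1},{"dx": 0.0063,"dy": 0.0001,"dz": -0.0377,"wx": 0,"wy": 0,"wz": 0,"gripper": 1},{"dx": 0.0069,"dy": 0.0001,"dz": -0.0417,"wx": 0,"wy": 0,"wz": 0,"gripper": 1}]'

```text
clock: 11.35
position: [542.8, -86.3, 63.7]
ee_rot: [0.759, 0.012, -0.651, 0.01]
contact_force: [-5.4, -0.3, 7.1]
gripper_width: 13.2
```

```bash
python3 v.py sw2 380,170,500,320 5
python3 -c "
from h import *
for y in (81,84,87): target(lip=tw(0,y,-0.7),yaw=TYAW,up=-1.5)"
```

```text
t 11.35 p [542.8 -86.3  63.7] j [ 0.15  0.38 -0.51  0.03 -0.52  1.43] F [-5.4 -0.3  7.1] w 13.2
[[ 0.152  0.031 -0.988]
 [ 0.005 -1.    -0.031]
 [-0.988 -0.001 -0.152]]
scoop org [598.4 -84.7   6.4] lip [629.4 -83.7   5.6] yaw/up/roll 0.0305 -1.4 -0.0 lip in trough x,y,z 0.0 78.1 -0.4
tcp [545.8 -86.2  63.5]
t 11.4 d(m) [ 0.0006 -0.0001 -0.0021] w(deg) [ 0.06 -0.13 -0.02]
tcp [548.8 -86.1  63.5]
t 11.4 d(m) [ 0.0011 -0.0001 -0.0051] w(deg) [ 0.06 -0.13 -0.02]
tcp [551.8 -86.   63.5]
t 11.4 d(m) [ 0.0015 -0.0001 -0.008 ] w(deg) [ 0.06 -0.13 -0.02]
```

View pics/sw2.png

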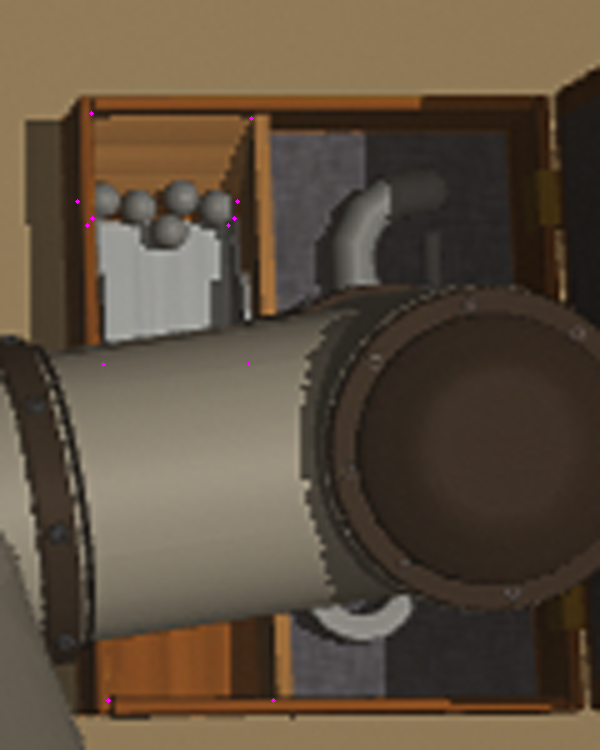

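One ball is already inside at (168,232) and four are at the lip and ramp. I continue slowly to the ramp foot.

Emit:
arm_command --rows '[{"dx": 0.0005,"dy": 0,"dz": -0.002,"wx": 0,"wy": 0,"wz": 0,"gripper": 1},{"dx": 0.0008,"dy": 0,"dz": -0.0035,"wx": 0,"wy": 0,"wz": 0,"gripper": 1},{"dx": 0.001,"dy": 0,"dz": -0.005,"wx": 0,"wy": 0,"wz": 0,"gripper": 1},{"dx": 0.0013,"dy": 0,"dz": -0.0065,"wx": 0,"wy": 0,"wz": 0,"gripper": 1},{"dx": 0.0015,"dy": 0,"dz": -0.008,"wx": 0,"wy": 0,"wz": 0,"gripper": 1},{"dx": 0.0016,"dy": 0,"dz": -0.0085,"wx": 0,"wy": 0,"wz": 0,"gripper": 1},{"dx": 0.0016,"dy": 0,"dz": -0.009,"wx": 0,"wy": 0,"wz": 0,"gripper": 1},{"dx": 0.0016,"dy": 0,"dz": -0.009,"wx": 0,"wy": 0,"wz": 0,"gripper": 1}]'

```text
clock: 12.2
position: [552.6, -86.1, 63.7]
ee_rot: [0.759, 0.012, -0.651, 0.01]
contact_force: [-4.5, -1.1, 6.3]
gripper_width: 13.2
```

```bash
python3 v.py sw3 380,170,480,280 7 150,140,310,250
python3 -c "
from h import *
target(lip=tw(0,88,0.5),yaw=TYAW,up=0)
target(lip=tw(0,87,6),yaw=TYAW,up=6)
target(lip=tw(0,87,12),yaw=TYAW,up=12)"
```

```text
t 12.2 p [552.6 -86.1  63.7] j [ 0.14  0.4  -0.49  0.03 -0.53  1.43] F [-4.5 -1.1  6.3] w 13.2
[[ 0.152  0.031 -0.988]
 [ 0.005 -1.    -0.031]
 [-0.988 -0.    -0.152]]
scoop org [608.2 -84.5   6.4] lip [639.1 -83.5   5.7] yaw/up/roll 0.0306 -1.4 -0.0 lip in trough x,y,z 0.1 87.9 -0.3
tcp [551.3 -86.   62.4]
t 12.3 d(m) [ 0.0011 -0.0002  0.0014] w(deg) [ 0.05  1.4  -0.02]
tcp [544.9 -86.2  58.4]
t 12.3 d(m) [ 0.0041 -0.0002  0.0083] w(deg) [ 0.04  7.4  -0.02]
tcp [540.6 -86.3  54.4]
t 12.3 d(m) [ 0.0074 -0.0002  0.0132] w(deg) [ 4.00e-02  1.34e+01 -1.00e-02]
```

View pics/sw3.png

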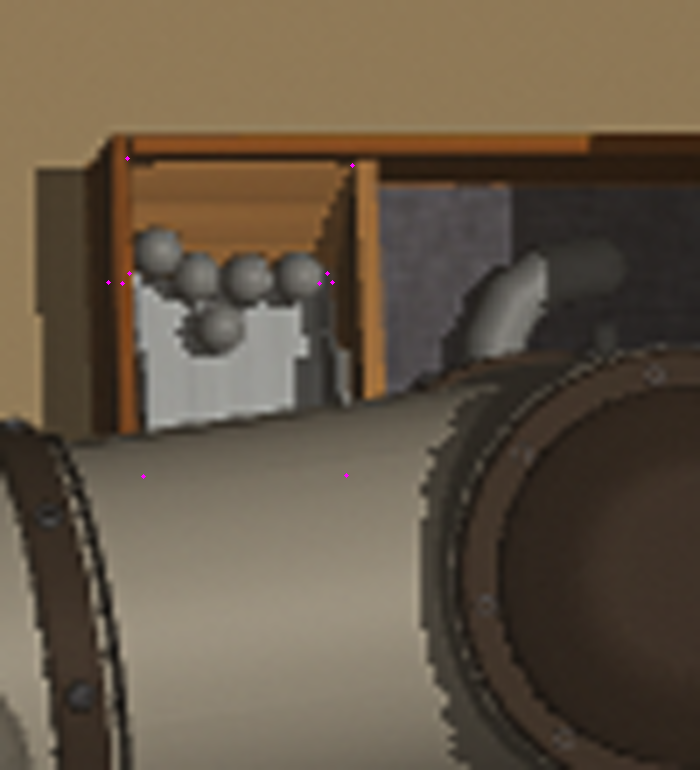

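View pics/sw3_s.png

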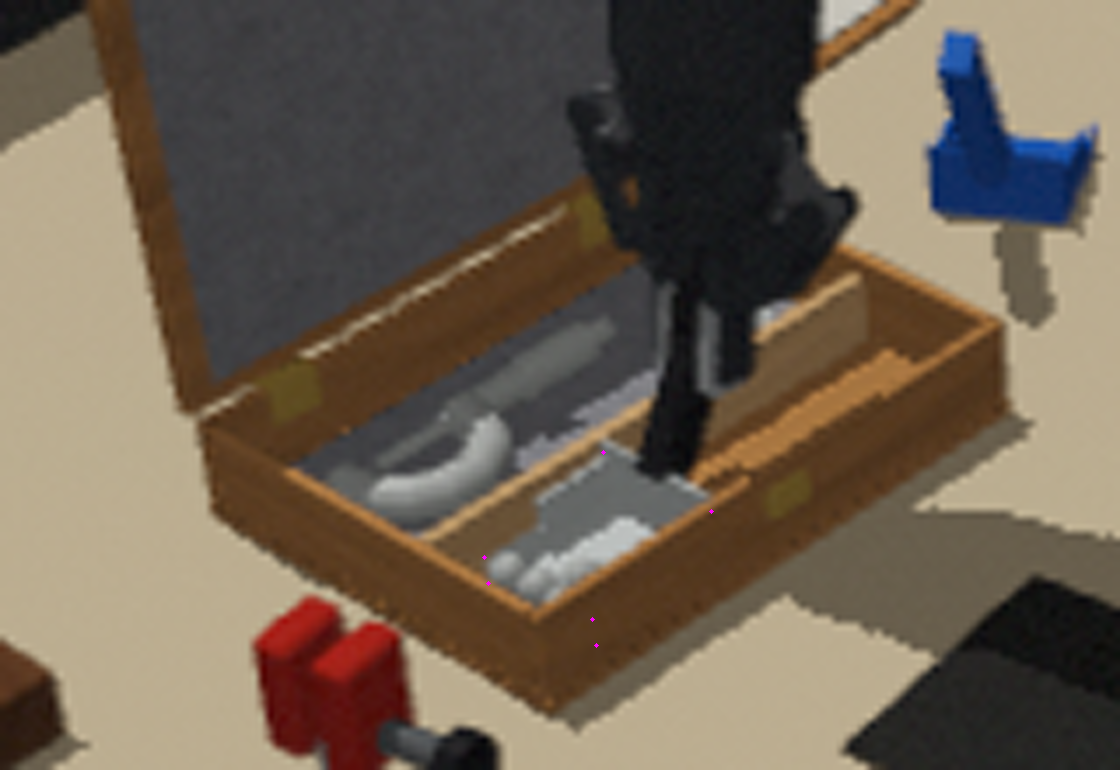

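The lip is at the ramp foot with one ball inside, three resting on the lip at (197–299, 275), and one at the left on the ramp at (158,250). Now I climb the ramp while tilting the nose up, so they roll back into the bowl.

```bash
python3 -c "
from h import *
for y,z,u in ((88,.5,0),(90.5,3.5,3),(94,7,6),(97,10,8.5),(100,13.5,12)): target(lip=tw(0,y,z),yaw=TYAW,up=u)"
```

```text
tcp [551.3 -86.   62.4]
t 12.3 d(m) [ 0.0011 -0.0002  0.0014] w(deg) [ 0.05  1.4  -0.02]
tcp [551.  -86.   60.7]
t 12.3 d(m) [ 0.0027 -0.0002  0.002 ] w(deg) [ 0.05  4.4  -0.02]
tcp [551.9 -86.   59.4]
t 12.3 d(m) [ 0.0042 -0.0002  0.0013] w(deg) [ 0.04  7.4  -0.02]
tcp [553.  -85.9  58.3]
t 12.3 d(m) [ 0.0054 -0.0002  0.0004] w(deg) [ 0.04  9.9  -0.02]
tcp [553.6 -85.9  55.9]
t 12.3 d(m) [ 0.0079 -0.0002  0.0002] w(deg) [ 4.00e-02  1.34e+01 -1.00e-02]
```

Emit:
arm_command --rows '[{"dx": 0.001,"dy": 0,"dz": 0.001,"wx": 0,"wy": 1.4,"wz": 0,"gripper": 1},{"dx": 0.0019,"dy": 0,"dz": 0.0018,"wx": 0,"wy": 2.9,"wz": 0,"gripper": 1},{"dx": 0.0027,"dy": 0,"dz": 0.002,"wx": 0,"wy": 4.4,"wz": 0,"gripper": 1},{"dx": 0.0035,"dy": 0,"dz": 0.0017,"wx": 0,"wy": 5.9,"wz": 0,"gripper": 1},{"dx": 0.0042,"dy": 0,"dz": 0.0013,"wx": 0,"wy": 7.4,"wz": 0,"gripper": 1},{"dx": 0.0054,"dy": 0,"dz": 0.0004,"wx": 0,"wy": 9.9,"wz": 0,"gripper": 1},{"dx": 0.0067,"dy": 0,"dz": 0.0003,"wx": 0,"wy": 11.6,"wz": 0,"gripper": 1},{"dx": 0.0078,"dy": 0,"dz": 0.0002,"wx": 0,"wy": 13.4,"wz": 0,"gripper": 1}]'

```text
clock: 13.1
position: [553.0, -90.4, 59.9]
ee_rot: [0.824, 0.019, -0.566, 0.005]
contact_force: [-0.9, 1.1, -2.1]
gripper_width: 13.1
```

```bash
python3 v.py sw4 380,170,480,280 7 190,140,300,250
python3 -c "
from h import *
target(lip=tw(0,96,20),yaw=TYAW,up=13)
target(lip=tw(0,94,75),yaw=TYAW,up=13)"
```

```text
t 13.1 p [553.  -90.4  59.9] j [ 0.14  0.35 -0.69  0.15 -0.16  1.33] F [-0.9  1.1 -2.1] w 13.1
[[ 0.359  0.037 -0.933]
 [ 0.026 -0.999 -0.03 ]
 [-0.933 -0.013 -0.359]]
scoop org [619.5 -87.4  15.8] lip [649.9 -86.4  21.7] yaw/up/roll 0.0343 10.9 0.7 lip in trough x,y,z 3.3 98.6 15.7
tcp [549.  -86.1  60.7]
t 13.2 d(m) [-0.0016 -0.0043  0.0062] w(deg) [-0.04  1.82  0.83]
tcp [547.  -86.1 115.7]
t 13.2 d(m) [-0.0535 -0.0051 -0.012 ] w(deg) [-0.04  1.82  0.83]
```

View pics/sw4.png

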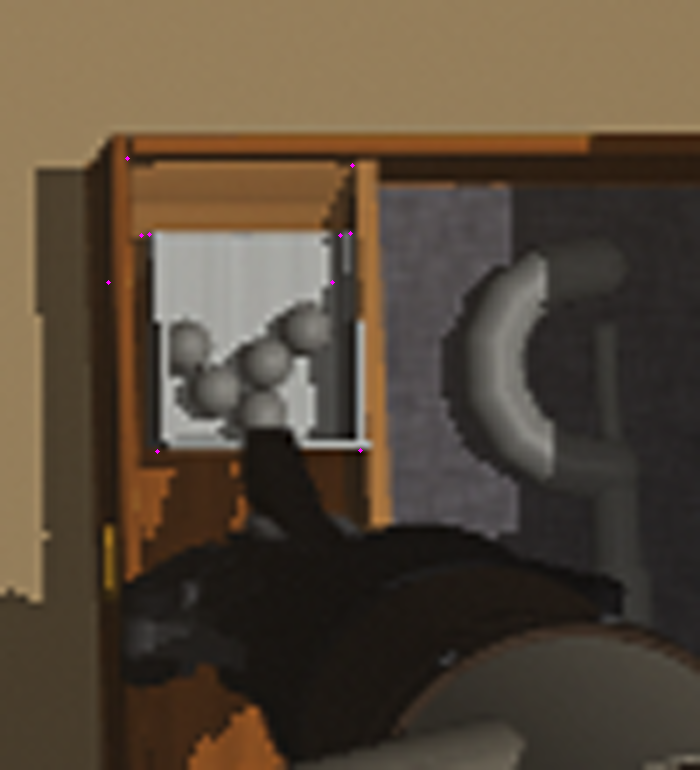

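View pics/sw4_s.png

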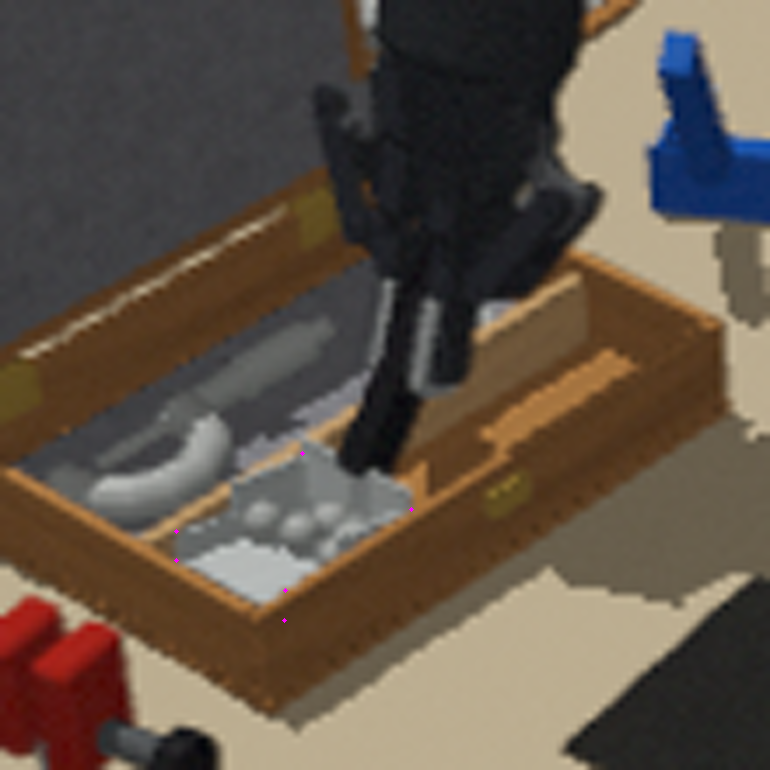

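All five balls are in the scoop, at (187–308, 325–410) in the top crop. Joint 5 is at its limit with the nose 11° up, so I lift gently at about 9°.

```bash
python3 -c "
from h import *
for z in (20,35,50,65,80,95):target(lip=tw(0,97,z),yaw=TYAW,up=10)"
```

```text
tcp [551.9 -86.   65.8]
t 13.2 d(m) [-0.0052 -0.0043  0.0016] w(deg) [-0.01 -1.18  0.83]
tcp [551.9 -86.   80.8]
t 13.2 d(m) [-0.0192 -0.0045 -0.0039] w(deg) [-0.01 -1.18  0.83]
tcp [551.9 -86.   95.8]
t 13.2 d(m) [-0.0332 -0.0048 -0.0093] w(deg) [-0.01 -1.18  0.83]
tcp [551.9 -86.  110.8]
t 13.2 d(m) [-0.0471 -0.005  -0.0148] w(deg) [-0.01 -1.18  0.83]
tcp [551.9 -86.  125.8]
t 13.2 d(m) [-0.0611 -0.0052 -0.0203] w(deg) [-0.01 -1.18  0.83]
tcp [551.9 -86.  140.8]
t 13.2 d(m) [-0.0751 -0.0054 -0.0257] w(deg) [-0.01 -1.18  0.83]
```

Emit:
arm_command --rows '[{"dx": -0.004,"dy": -0.002,"dz": 0.001,"wx": 0,"wy": -1,"wz": 0.4,"gripper": 1},{"dx": -0.01,"dy": -0.0043,"dz": 0,"wx": 0,"wy": -1.2,"wz": 0.8,"gripper": 1},{"dx": -0.0192,"dy": -0.0045,"dz": -0.0039,"wx": 0,"wy": -1.2,"wz": 0.8,"gripper": 1},{"dx": -0.0285,"dy": -0.0047,"dz": -0.0075,"wx": 0,"wy": -1.2,"wz": 0.8,"gripper": 1},{"dx": -0.038,"dy": -0.0049,"dz": -0.0112,"wx": 0,"wy": -1.2,"wz": 0.8,"gripper": 1},{"dx": -0.0471,"dy": -0.005,"dz": -0.0148,"wx": 0,"wy": -1.2,"wz": 0.8,"gripper": 1},{"dx": -0.0564,"dy": -0.0052,"dz": -0.0184,"wx": 0,"wy": -1.2,"wz": 0.8,"gripper": 1},{"dx": -0.0611,"dy": -0.0052,"dz": -0.0203,"wx": 0,"wy": -1.2,"wz": 0.8,"gripper": 1}]'

```text
clock: 14.0
position: [552.7, -85.7, 126.8]
ee_rot: [0.82, 0.013, -0.572, 0.008]
contact_force: [0.4, 0.1, -1.9]
gripper_width: 13.3
```

```bash
python3 v.py up1 380,170,480,280 7 190,140,300,250
```

```text
t 14.0 p [552.7 -85.7 126.8] j [ 0.16  0.24 -0.6   0.12 -0.38  1.34] F [ 0.4  0.1 -1.9] w 13.3
[[ 0.345  0.031 -0.938]
 [ 0.011 -1.    -0.028]
 [-0.938 -0.001 -0.345]]
scoop org [618.5 -83.7  81.8] lip [649.  -82.8  87.2] yaw/up/roll 0.03 10.0 0.0 lip in trough x,y,z -0.3 97.8 81.2
```

View pics/up1.png

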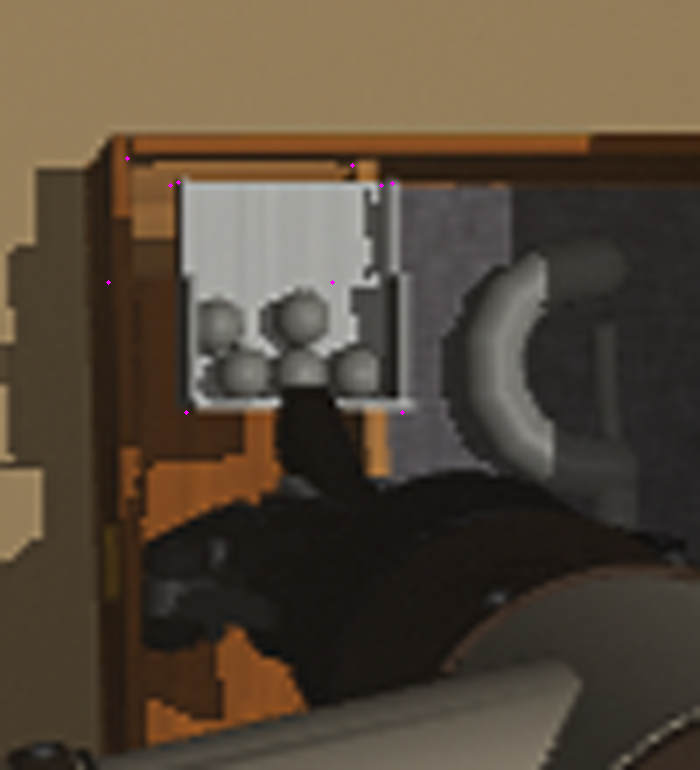

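View pics/up1_s.png

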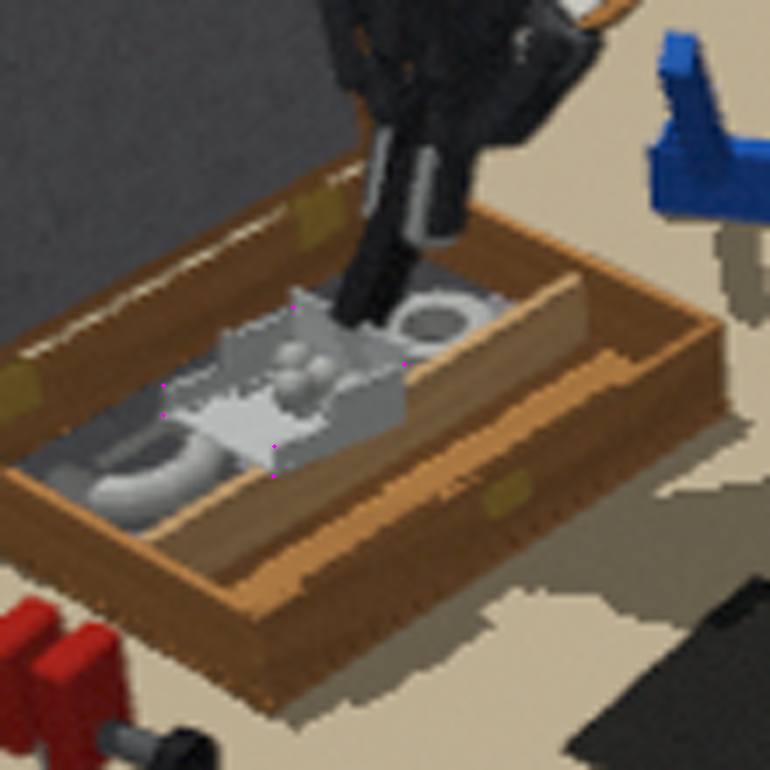

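All five balls are still in the raised scoop at (218–358, 315–372), and the trough looks empty. Next I measure the dish accurately.

```bash
python3 - <<'E'
from h import *
d=get_image("top"); s=get_image("scene")
a=np.linspace(0,2*np.pi,24,endpoint=False)
c=np.array([651.5,236])
pts=np.c_[c[0]+62*np.cos(a),c[1]+62*np.sin(a),0*a+42]; pf=np.c_[c[0]+26*np.cos(a),c[1]+26*np.sin(a),0*a+5]
crop(d,(210,150,300,240),8,"pics/dish.png",np.r_[proj(d,pts),proj(d,pf)])
crop(s,(275,245,365,315),8,"pics/dish_s.png",np.r_[proj(s,pts),proj(s,pf)])
E
```

```text
(no output)
```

View pics/dish.png

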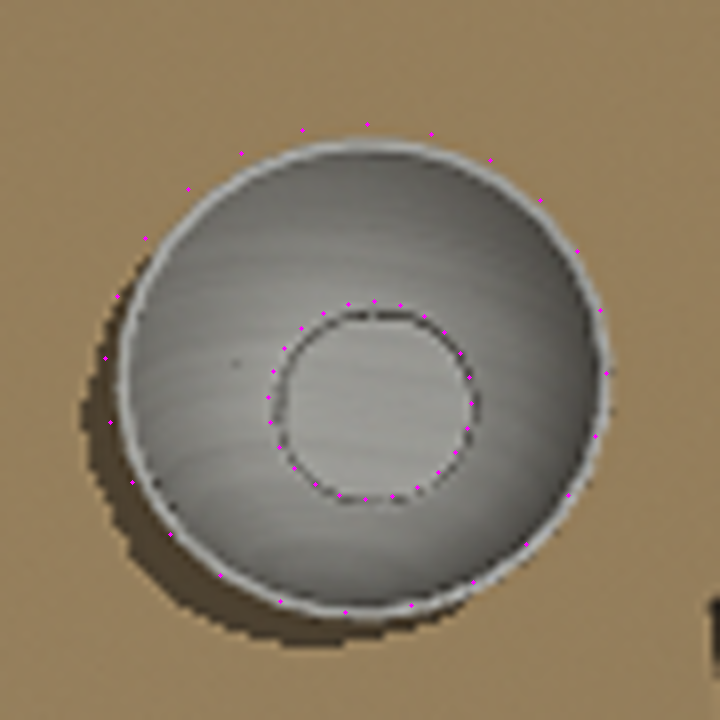

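View pics/dish_s.png

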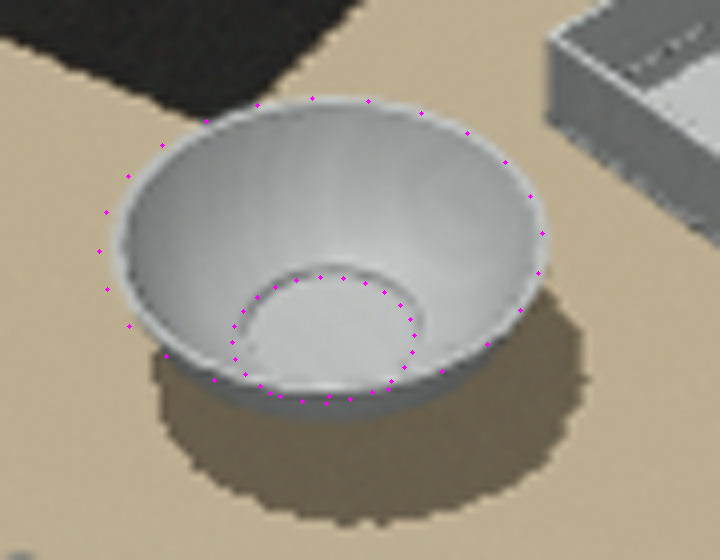

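```bash
python3 -c "
from h import *
target(lip=[634.7,231,92],yaw=0.3,up=10)
target(lip=[634.7,231,50],yaw=0.3,up=0)"
```

```text
tcp [542.6 202.5 131.8]
t 14.2 d(m) [-0.0058 -0.2886 -0.0018] w(deg) [-14.55   0.06  -5.31]
tcp [550.6 205.  105.9]
t 14.2 d(m) [ 0.0213 -0.2908 -0.0005] w(deg) [-14.97  -9.88  -4.03]
```

Emit:
arm_command --rows '[{"dx": -0.001,"dy": -0.008,"dz": 0,"wx": -0.4,"wy": 0,"wz": -0.1,"gripper": 1},{"dx": -0.002,"dy": -0.022,"dz": 0,"wx": -1.1,"wy": 0,"wz": -0.4,"gripper": 1},{"dx": -0.003,"dy": -0.042,"dz": 0,"wx": -2.1,"wy": 0,"wz": -0.8,"gripper": 1},{"dx": -0.004,"dy": -0.065,"dz": 0,"wx": -3.3,"wy": 0,"wz": -1.2,"gripper": 1},{"dx": -0.005,"dy": -0.09,"dz": -0.001,"wx": -4.5,"wy": 0,"wz": -1.7,"gripper": 1},{"dx": -0.006,"dy": -0.115,"dz": -0.001,"wx": -5.8,"wy": 0,"wz": -2.1,"gripper": 1},{"dx": -0.006,"dy": -0.138,"dz": -0.001,"wx": -7,"wy": 0,"wz": -2.5,"gripper": 1},{"dx": -0.006,"dy": -0.155,"dz": -0.001,"wx": -7.8,"wy": 0,"wz": -2.9,"gripper": 1}]'

```text
clock: 15.0
position: [545.4, 71.2, 131.4]
ee_rot: [0.816, 0.074, -0.571, 0.05]
contact_force: [0.3, -0.6, -2.5]
gripper_width: 13.2
```

```bash
python3 v.py tr1 260,150,370,260 7
python3 -c "
from h import *
target(lip=[634.7,231,85],yaw=0.3,up=10)"
```

```text
t 15.0 p [545.4  71.2 131.4] j [ 0.47  0.22 -0.68  0.28 -0.35  1.03] F [ 0.3 -0.6 -2.5] w 13.2
[[ 0.338  0.178 -0.924]
 [ 0.063 -0.984 -0.166]
 [-0.939 -0.002 -0.344]]
scoop org [610.1  82.9  86.2] lip [640.2  88.3  91.5] yaw/up/roll 0.178 9.9 0.1 lip in trough x,y,z -171.6 94.0 85.5
tcp [542.6 202.5 124.8]
t 15.05 d(m) [ 0.0137 -0.1283 -0.0164] w(deg) [-6.45 -0.03 -2.29]
```

View pics/tr1.png

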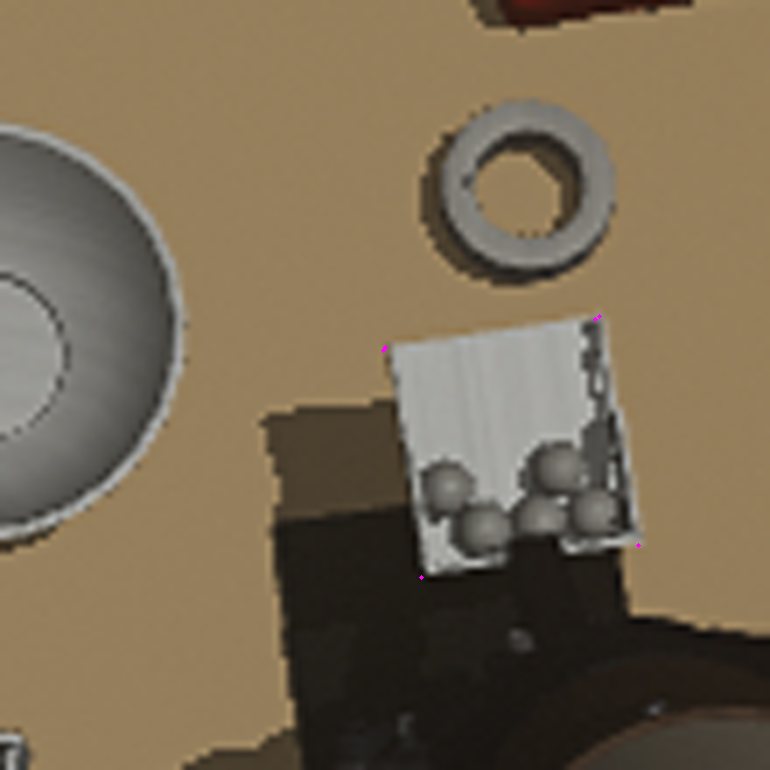

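The five balls are still at the back of the bowl at (445–595, 465–530), so I continue to the dish.

Emit:
arm_command --rows '[{"dx": 0.001,"dy": -0.018,"dz": -0.001,"wx": -0.9,"wy": 0,"wz": -0.3,"gripper": 1},{"dx": 0.003,"dy": -0.04,"dz": -0.004,"wx": -2,"wy": 0,"wz": -0.7,"gripper": 1},{"dx": 0.005,"dy": -0.063,"dz": -0.007,"wx": -3.2,"wy": 0,"wz": -1.1,"gripper": 1},{"dx": 0.007,"dy": -0.085,"dz": -0.01,"wx": -4.3,"wy": 0,"wz": -1.5,"gripper": 1},{"dx": 0.01,"dy": -0.104,"dz": -0.013,"wx": -5.2,"wy": 0,"wz": -1.9,"gripper": 1},{"dx": 0.012,"dy": -0.118,"dz": -0.015,"wx": -6,"wy": 0,"wz": -2.1,"gripper": 1},{"dx": 0.0137,"dy": -0.126,"dz": -0.0164,"wx": -6.4,"wy": 0,"wz": -2.3,"gripper": 1},{"dx": 0.0137,"dy": -0.1283,"dz": -0.0164,"wx": -6.4,"wy": 0,"wz": -2.3,"gripper": 1}]'

```text
clock: 15.85
position: [542.6, 203.2, 124.4]
ee_rot: [0.811, 0.123, -0.566, 0.085]
contact_force: [-0.0, -0.8, -1.3]
gripper_width: 13.2
```

```bash
python3 v.py tr2 200,150,310,260 7 260,190,370,300
python3 -c "
from h import *
for u,z in((10,65),(5,58),(0,54),(-6,51),(-12,51),(-18,51),(-24,51),(-30,51),(-36,51)): print(u);target(lip=[634.7,231,z],yaw=0.3,up=u)"
```

```text
t 15.85 p [542.6 203.2 124.4] j [ 0.68  0.27 -0.66  0.4  -0.34  0.83] F [-0.  -0.8 -1.3] w 13.2
[[ 0.329  0.296 -0.897]
 [ 0.103 -0.955 -0.278]
 [-0.939 -0.001 -0.345]]
scoop org [605.5 222.6  79.3] lip [634.7 231.6  84.7] yaw/up/roll 0.2999 10.0 0.0 lip in trough x,y,z -315.0 92.8 78.7
10
tcp [542.6 202.5 104.8]
t 15.95 d(m) [ 0.0186 -0.0001  0.0066] w(deg) [-0.06  0.02 -0.01]
5
tcp [546.3 203.7 106. ]
t 15.95 d(m) [ 0.0188 -0.0001  0.0025] w(deg) [-0.06 -4.98 -0.01]
0
tcp [550.6 205.  109.9]
t 15.95 d(m) [ 0.0167 -0.0001 -0.0031] w(deg) [-0.05 -9.98 -0.01]
-6
tcp [556.7 206.9 115.8]
t 15.95 d(m) [ 0.0133 -0.0002 -0.011 ] w(deg) [ -0.05 -15.98  -0.  ]
-12
tcp [563.6 209.  124. ]
t 15.95 d(m) [ 0.0081 -0.0002 -0.0206] w(deg) [ -0.04 -21.98  -0.  ]
-18
tcp [571.2 211.4 131.3]
t 15.95 d(m) [ 0.004  -0.0002 -0.0307] w(deg) [ -0.04 -27.98  -0.  ]
-24
tcp [579.6 214.  137.8]
t 15.95 d(m) [ 0.0009 -0.0002 -0.0412] w(deg) [-3.000e-02 -3.398e+01 -0.000e+00]
-30
tcp [588.6 216.7 143.4]
t 15.95 d(m) [-0.0011 -0.0002 -0.0519] w(deg) [-2.000e-02 -3.998e+01  0.000e+00]
-36
tcp [598.1 219.7 147.9]
t 15.95 d(m) [-0.0019 -0.0002 -0.0628] w(deg) [-2.000e-02 -4.598e+01  0.000e+00]
```

View pics/tr2.png

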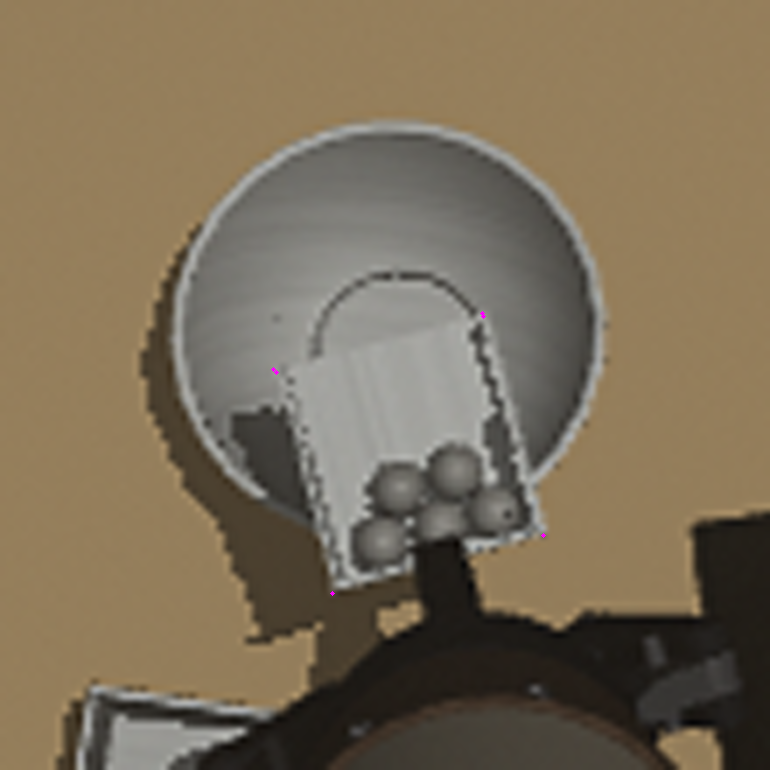

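View pics/tr2_s.png

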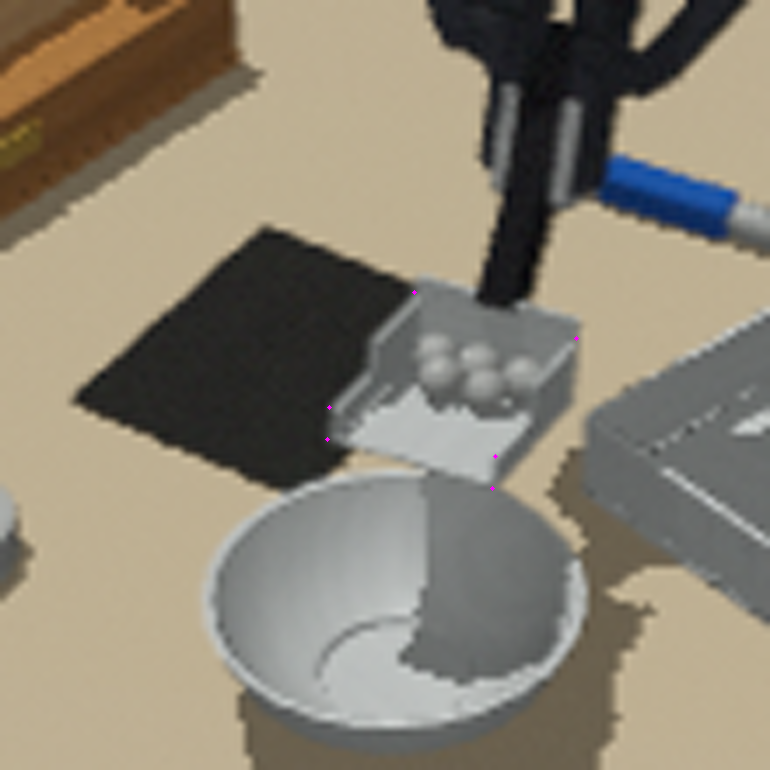

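The lip is over the dish, with the lip line at (295–480, 320–370) inside the rim, and all five balls are present. I lower to just above the rim and begin tipping slowly.

Emit:
arm_command --rows '[{"dx": 0.008,"dy": 0,"dz": 0.003,"wx": 0,"wy": 0,"wz": 0,"gripper": 1},{"dx": 0.0165,"dy": 0,"dz": 0.006,"wx": 0,"wy": 0,"wz": 0,"gripper": 1},{"dx": 0.0188,"dy": 0,"dz": 0.0025,"wx": 0,"wy": -5,"wz": 0,"gripper": 1},{"dx": 0.0178,"dy": 0,"dz": -0.0005,"wx": 0,"wy": -7.5,"wz": 0,"gripper": 1},{"dx": 0.0167,"dy": 0,"dz": -0.0031,"wx": 0,"wy": -10,"wz": 0,"gripper": 1},{"dx": 0.0155,"dy": 0,"dz": -0.006,"wx": 0,"wy": -12,"wz": 0,"gripper": 1},{"dx": 0.0145,"dy": 0,"dz": -0.0085,"wx": 0,"wy": -14,"wz": 0,"gripper": 1},{"dx": 0.0133,"dy": 0,"dz": -0.011,"wx": 0,"wy": -16,"wz": 0,"gripper": 1}]'

```text
clock: 16.75
position: [556.8, 206.0, 115.9]
ee_rot: [0.724, 0.109, -0.674, 0.101]
contact_force: [0.4, 0.2, -1.9]
gripper_width: 13.2
```

```bash
python3 v.py po1 200,150,310,260 7 260,190,370,300
python3 -c "
from h import *
for u,z in((-10,50),(-14,50),(-18,50),(-24,50),(-30,50),(-36,50)): print(u);target(lip=[634.7,231,z],yaw=0.3,up=u)"
```

```text
t 16.75 p [556.8 206.  115.9] j [ 0.64  0.41 -0.29  0.03 -0.81  1.21] F [ 0.4  0.2 -1.9] w 13.2
[[ 0.067  0.294 -0.954]
 [ 0.022 -0.956 -0.293]
 [-0.997 -0.002 -0.071]]
scoop org [605.3 220.9  54.3] lip [634.8 230.   51. ] yaw/up/roll 0.2977 -6.1 0.0 lip in trough x,y,z -313.4 92.8 45.0
-10
tcp [561.2 208.3 120.3]
t 16.85 d(m) [-0.0038 -0.0006 -0.0036] w(deg) [-0.14 -4.09  0.04]
-14
tcp [566.  209.8 125.5]
t 16.85 d(m) [-0.0086 -0.0006 -0.0091] w(deg) [-0.13 -8.09  0.04]
-18
tcp [571.2 211.4 130.3]
t 16.85 d(m) [-0.0131 -0.0007 -0.0149] w(deg) [ -0.13 -12.09   0.05]
-24
tcp [579.6 214.  136.8]
t 16.85 d(m) [-0.0189 -0.0007 -0.0241] w(deg) [ -0.12 -18.09   0.05]
-30
tcp [588.6 216.7 142.4]
t 16.85 d(m) [-0.0237 -0.0007 -0.0339] w(deg) [ -0.11 -24.09   0.06]
-36
tcp [598.1 219.7 146.9]
t 16.85 d(m) [-0.0275 -0.0008 -0.0441] w(deg) [ -0.1  -30.09   0.06]
```

View pics/po1.png

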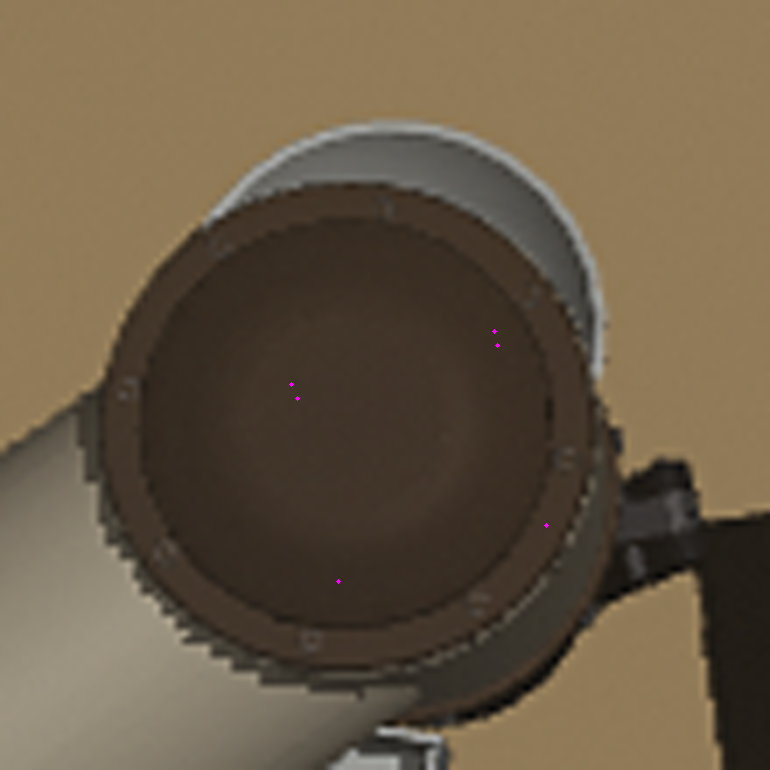

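View pics/po1_s.png

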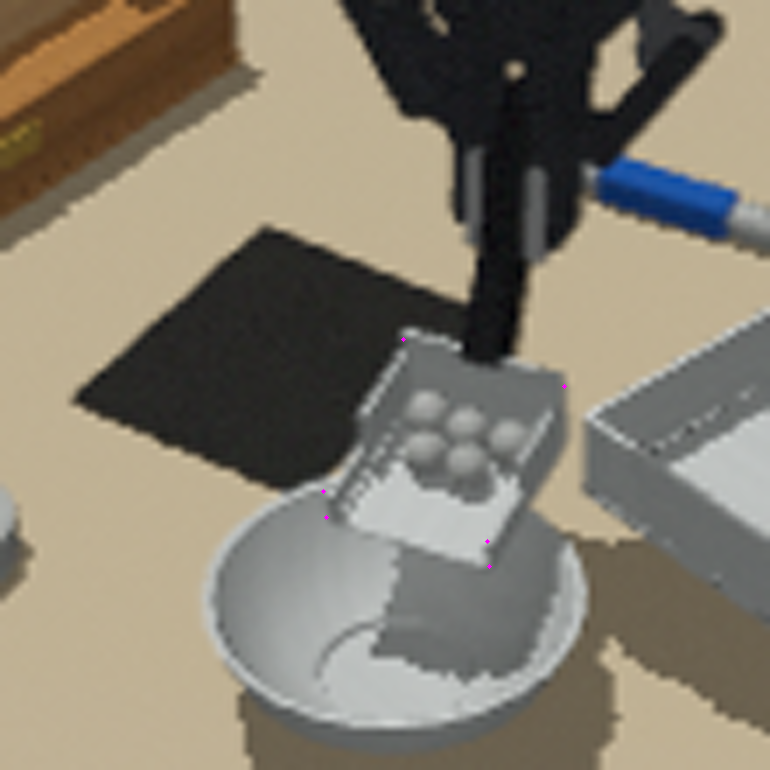

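Scene view: the lip is at (340–490, 515–565), inside the rim, and the balls have just begun to roll. I tip further, slowly.

Emit:
arm_command --rows '[{"dx": -0.002,"dy": 0,"dz": -0.002,"wx": 0,"wy": -2,"wz": 0,"gripper": 1},{"dx": -0.0038,"dy": 0,"dz": -0.0036,"wx": 0,"wy": -4,"wz": 0,"gripper": 1},{"dx": -0.005,"dy": 0,"dz": -0.005,"wx": 0,"wy": -5,"wz": 0,"gripper": 1},{"dx": -0.0062,"dy": 0,"dz": -0.0063,"wx": 0,"wy": -6,"wz": 0,"gripper": 1},{"dx": -0.0074,"dy": 0,"dz": -0.0077,"wx": 0,"wy": -7,"wz": 0,"gripper": 1},{"dx": -0.0086,"dy": 0,"dz": -0.0091,"wx": 0,"wy": -8,"wz": 0,"gripper": 1},{"dx": -0.0086,"dy": 0,"dz": -0.0091,"wx": 0,"wy": -8,"wz": 0,"gripper": 1},{"dx": -0.0086,"dy": 0,"dz": -0.0091,"wx": 0,"wy": -8,"wz": 0,"gripper": 1}]'

```text
clock: 17.65
position: [566.2, 209.2, 125.3]
ee_rot: [-0.676, -0.102, 0.722, -0.108]
contact_force: [-0.4, -0.4, -1.4]
gripper_width: 13.2
```

```bash
python3 v.py po2 200,150,310,260 7 260,190,370,300
python3 -c "
from h import *
for u,z in((-18,50),(-24,50),(-30,50),(-36,50),(-20,80),(0,100)): print(u);target(lip=[634.7,231,z],yaw=0.3,up=u)"
```

```text
t 17.65 p [566.2 209.2 125.3] j [ 0.61  0.47 -0.13 -0.03 -1.03  1.27] F [-0.4 -0.4 -1.4] w 13.2
[[-0.063  0.293 -0.954]
 [-0.017 -0.956 -0.293]
 [-0.998 -0.002  0.065]]
scoop org [606.2 221.5  57.4] lip [635.  230.3  49.9] yaw/up/roll 0.2977 -13.9 0.0 lip in trough x,y,z -313.7 93.1 43.9
-18
tcp [571.2 211.4 130.3]
t 17.75 d(m) [-0.0054 -0.0007 -0.0054] w(deg) [-0.12 -4.07  0.05]
-24
tcp [579.6 214.  136.8]
t 17.75 d(m) [-0.0124 -0.0007 -0.0137] w(deg) [ -0.12 -10.07   0.06]
-30
tcp [588.6 216.7 142.4]
t 17.75 d(m) [-0.0186 -0.0007 -0.0227] w(deg) [ -0.11 -16.07   0.06]
-36
tcp [598.1 219.7 146.9]
t 17.75 d(m) [-0.0238 -0.0008 -0.0323] w(deg) [ -0.1  -22.07   0.07]
-20
tcp [574.  212.2 162.6]
t 17.75 d(m) [-0.0378 -0.0007 -0.0061] w(deg) [-0.12 -6.07  0.06]
0
tcp [550.6 205.  155.9]
t 17.75 d(m) [-0.0294 -0.0007  0.0178] w(deg) [-0.15 13.92  0.04]
```

View pics/po2_s.png

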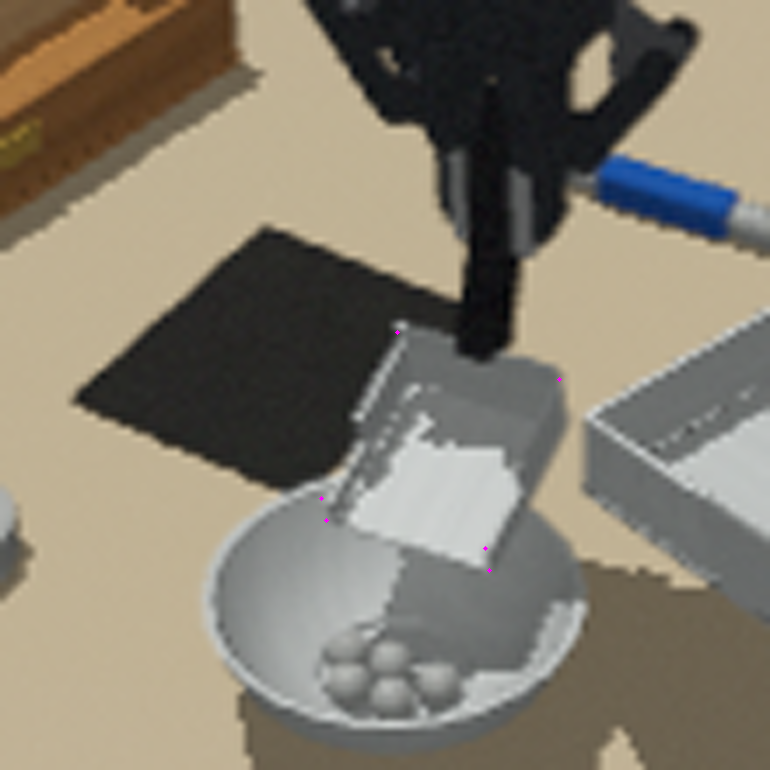

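All five balls are in the dish, at (345–440, 645–695) in the scene crop. The scoop is empty, so I rise and return to the mat.

Emit:
arm_command --rows '[{"dx": -0.01,"dy": 0,"dz": 0,"wx": 0,"wy": 0,"wz": 0,"gripper": 1},{"dx": -0.025,"dy": 0,"dz": 0,"wx": 0,"wy": 0,"wz": 0,"gripper": 1},{"dx": -0.035,"dy": 0,"dz": 0.002,"wx": 0,"wy": 2,"wz": 0,"gripper": 1},{"dx": -0.033,"dy": 0,"dz": 0.006,"wx": 0,"wy": 6,"wz": 0,"gripper": 1},{"dx": -0.031,"dy": 0,"dz": 0.012,"wx": 0,"wy": 10,"wz": 0,"gripper": 1},{"dx": -0.0294,"dy": 0,"dz": 0.0178,"wx": 0,"wy": 13.9,"wz": 0,"gripper": 1},{"dx": -0.0294,"dy": 0,"dz": 0.0178,"wx": 0,"wy": 13.9,"wz": 0,"gripper": 1},{"dx": -0.0294,"dy": 0,"dz": 0.0178,"wx": 0,"wy": 13.9,"wz": 0,"gripper": 1}]'

```text
clock: 18.55
position: [550.6, 204.4, 157.0]
ee_rot: [0.759, 0.115, -0.634, 0.095]
contact_force: [0.9, 1.2, -1.4]
gripper_width: 13.5
```

```bash
python3 -c "
from h import *
say();scoop_now()
target(org=[550.6,90,80],yaw=.2)
target(org=[550.6,90,30],yaw=.2)"
```

```text
t 18.55 p [550.6 204.4 157. ] j [ 0.66  0.31 -0.36  0.09 -0.74  1.14] F [ 0.9  1.2 -1.4] w 13.5
[[ 0.169  0.294 -0.941]
 [ 0.054 -0.956 -0.289]
 [-0.984 -0.002 -0.177]]
scoop org [605.1 221.3 101.2] lip [634.7 230.4 101.2] yaw/up/roll 0.2983 0.1 0.1 lip in trough x,y,z -313.8 92.8 95.2
tcp [494.7  78.7 135.9]
t 18.55 d(m) [0.0045 0.1038 0.0927] w(deg) [ 5.53 -0.05  1.06]
tcp [494.7  78.7  85.9]
t 18.55 d(m) [0.0537 0.1039 0.1015] w(deg) [ 5.53 -0.05  1.06]
```

Emit:
arm_command --rows '[{"dx": 0,"dy": 0.02,"dz": 0.018,"wx": 1,"wy": 0,"wz": 0.2,"gripper": 1},{"dx": 0,"dy": 0.045,"dz": 0.04,"wx": 2.4,"wy": 0,"wz": 0.4,"gripper": 1},{"dx": 0.002,"dy": 0.07,"dz": 0.063,"wx": 3.7,"wy": 0,"wz": 0.7,"gripper": 1},{"dx": 0.004,"dy": 0.092,"dz": 0.083,"wx": 5,"wy": 0,"wz": 1,"gripper": 1},{"dx": 0.02,"dy": 0.1038,"dz": 0.095,"wx": 5.5,"wy": 0,"wz": 1,"gripper": 1},{"dx": 0.037,"dy": 0.1039,"dz": 0.0985,"wx": 5.5,"wy": 0,"wz": 1,"gripper": 1},{"dx": 0.053,"dy": 0.1039,"dz": 0.1015,"wx": 5.5,"wy": 0,"wz": 1,"gripper": 1},{"dx": 0.0537,"dy": 0.1039,"dz": 0.1015,"wx": 5.5,"wy": 0,"wz": 1,"gripper": 1}]'

```text
clock: 19.35
position: [494.7, 78.3, 84.6]
ee_rot: [0.762, 0.077, -0.639, 0.064]
contact_force: [-0.2, -0.2, -1.7]
gripper_width: 13.6
```

```bash
python3 v.py ret 270,180,380,290 7 200,190,360,300 
python3 -c "
from h import *
target(org=[550.6,90,4.3],yaw=.2)"
```

```text
t 19.35 p [494.7  78.3  84.6] j [ 0.51  0.27 -0.65  0.11 -0.48  1.16] F [-0.2 -0.2 -1.7] w 13.6
[[ 0.17   0.199 -0.965]
 [ 0.036 -0.98  -0.196]
 [-0.985 -0.001 -0.174]]
scoop org [550.5  89.6  28.6] lip [580.8  95.7  28.5] yaw/up/roll 0.1999 -0.1 0.0 lip in trough x,y,z -180.8 34.9 22.5
tcp [494.7  78.7  60.2]
t 19.45 d(m) [0.0255 0.0003 0.0059] w(deg) [ 0.04 -0.09  0.06]
```

View pics/ret.png

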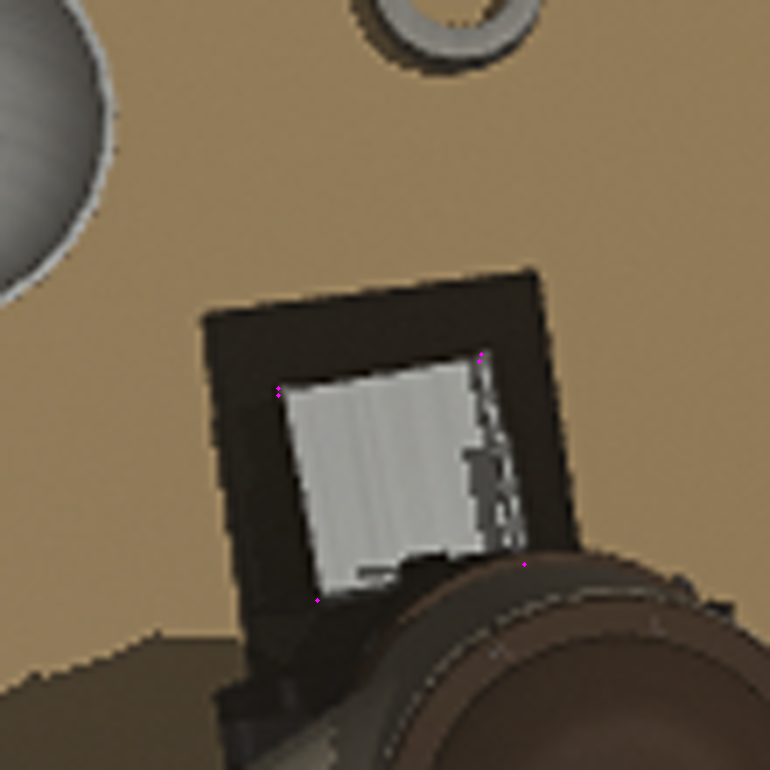

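The scoop is centred over the mat; mat front corners (205,313) and (537,272), lip (285–485, 390–360). Set it down, then release.

Emit:
arm_command --rows '[{"dx": 0.006,"dy": 0.0003,"dz": 0.0012,"wx": 0,"wy": 0,"wz": 0,"gripper": 1},{"dx": 0.012,"dy": 0.0003,"dz": 0.0026,"wx": 0,"wy": 0,"wz": 0,"gripper": 1},{"dx": 0.017,"dy": 0.0003,"dz": 0.0038,"wx": 0,"wy": 0,"wz": 0,"gripper": 1},{"dx": 0.021,"dy": 0.0003,"dz": 0.0048,"wx": 0,"wy": 0,"wz": 0,"gripper": 1},{"dx": 0.0235,"dy": 0.0003,"dz": 0.0054,"wx": 0,"wy": 0,"wz": 0,"gripper": 1},{"dx": 0.0247,"dy": 0.0003,"dz": 0.0057,"wx": 0,"wy": 0,"wz": 0,"gripper": 1},{"dx": 0.0255,"dy": 0.0003,"dz": 0.0059,"wx": 0,"wy": 0,"wz": 0,"gripper": 1},{"dx": 0.0255,"dy": 0.0003,"dz": 0.0059,"wx": 0,"wy": 0,"wz": 0,"gripper": 1}]'

```text
clock: 20.25
position: [494.8, 78.7, 60.3]
ee_rot: [0.764, 0.078, -0.638, 0.064]
contact_force: [1.0, 0.1, -1.3]
gripper_width: 13.0
```

```bash
python3 -c "
from h import *
say();scoop_now()
d=get_image('scene'); crop(d,(260,170,360,270),7,'pics/down_s.png')"
```

```text
t 20.25 p [494.8  78.7  60.3] j [ 0.51  0.31 -0.69  0.14 -0.4   1.14] F [ 1.   0.1 -1.3] w 13.0
[[ 0.174  0.2   -0.964]
 [ 0.037 -0.98  -0.197]
 [-0.984 -0.002 -0.178]]
scoop org [550.8  90.1   4.5] lip [581.2  96.3   4.5] yaw/up/roll 0.2009 0.1 0.1 lip in trough x,y,z -181.3 35.3 -1.5
```

View pics/down_s.png

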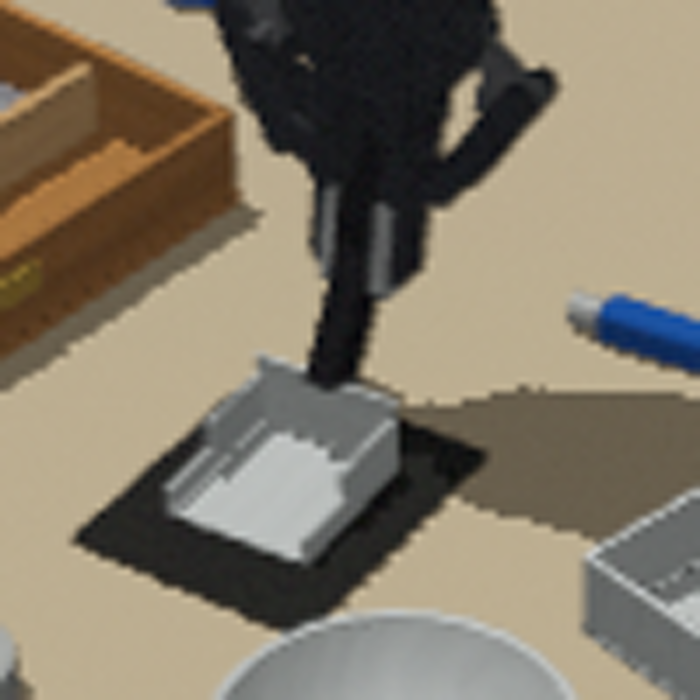

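Emit:
arm_command --rows '[{"dx": 0.0007,"dy": 0,"dz": 0,"wx": 0,"wy": 0,"wz": 0,"gripper": 1},{"dx": 0.0007,"dy": 0,"dz": 0,"wx": 0,"wy": 0,"wz": 0,"gripper": 1},{"dx": 0.0007,"dy": 0,"dz": 0,"wx": 0,"wy": 0,"wz": 0,"gripper": -1},{"dx": 0.0007,"dy": 0,"dz": 0,"wx": 0,"wy": 0,"wz": 0,"gripper": -1},{"dx": 0.0007,"dy": 0,"dz": 0,"wx": 0,"wy": 0,"wz": 0,"gripper": -1},{"dx": 0.0007,"dy": 0,"dz": 0,"wx": 0,"wy": 0,"wz": 0,"gripper": -1},{"dx": 0.0007,"dy": 0,"dz": 0,"wx": 0,"wy": 0,"wz": 0,"gripper": -1},{"dx": 0.0007,"dy": 0,"dz": 0,"wx": 0,"wy": 0,"wz": 0,"gripper": -1}]'

```text
clock: 21.1
position: [495.0, 78.7, 59.7]
ee_rot: [0.764, 0.078, -0.638, 0.064]
contact_force: [0.2, 0.1, -0.4]
gripper_width: 85.2
```

Emit:
arm_command --rows '[{"dx": -0.01,"dy": 0,"dz": 0,"wx": 0,"wy": 0,"wz": 0,"gripper": -1},{"dx": -0.02,"dy": 0,"dz": 0,"wx": 0,"wy": 0,"wz": 0,"gripper": -1},{"dx": -0.035,"dy": 0,"dz": 0,"wx": 0,"wy": 0,"wz": 0,"gripper": -1},{"dx": -0.055,"dy": 0,"dz": 0,"wx": 0,"wy": 0,"wz": 0,"gripper": -1},{"dx": -0.08,"dy": 0,"dz": 0,"wx": 0,"wy": 0,"wz": 0,"gripper": -1},{"dx": -0.11,"dy": 0,"dz": 0,"wx": 0,"wy": 0,"wz": 0,"gripper": -1},{"dx": -0.14,"dy": 0,"dz": 0,"wx": 0,"wy": 0,"wz": 0,"gripper": -1},{"dx": -0.17,"dy": 0,"dz": 0,"wx": 0,"wy": 0,"wz": 0,"gripper": -1}]'

```text
clock: 21.9
position: [464.8, 72.2, 229.3]
ee_rot: [0.764, 0.078, -0.637, 0.063]
contact_force: [-0.2, -0.1, 0.3]
gripper_width: 85.6
```

```bash
python3 -c "
from h import *
say()
d=get_image('scene'); crop(d,(150,80,370,310),3,'pics/rel_s.png')
d=get_image('top'); crop(d,(270,180,380,290),7,'pics/rel.png'); crop(d,(470,140,570,330),3,'pics/lid_t.png')"
```

```text
t 21.9 p [464.8  72.2 229.3] j [ 0.54  0.03 -0.5   0.07 -0.87  1.19] F [-0.2 -0.1  0.3] w 85.6
[[ 0.176  0.2   -0.964]
 [ 0.039 -0.98  -0.196]
 [-0.984 -0.003 -0.18 ]]
```

View pics/rel_s.png

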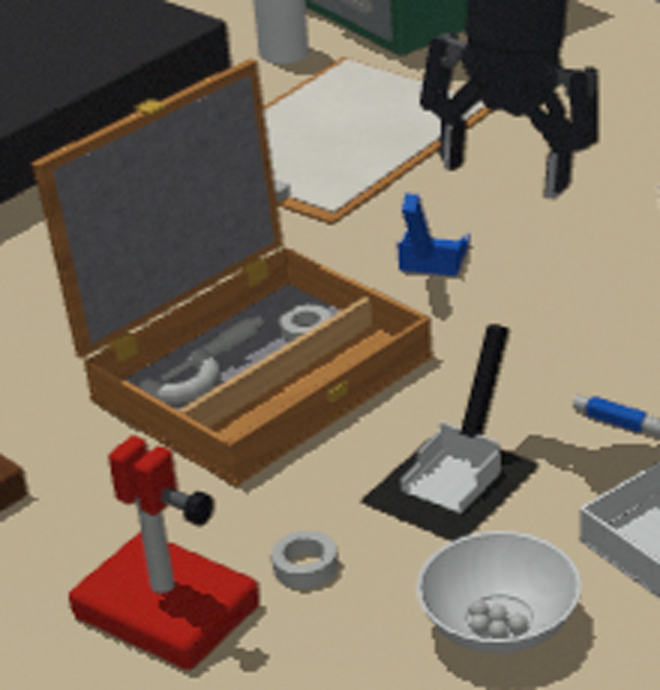

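View pics/rel.png

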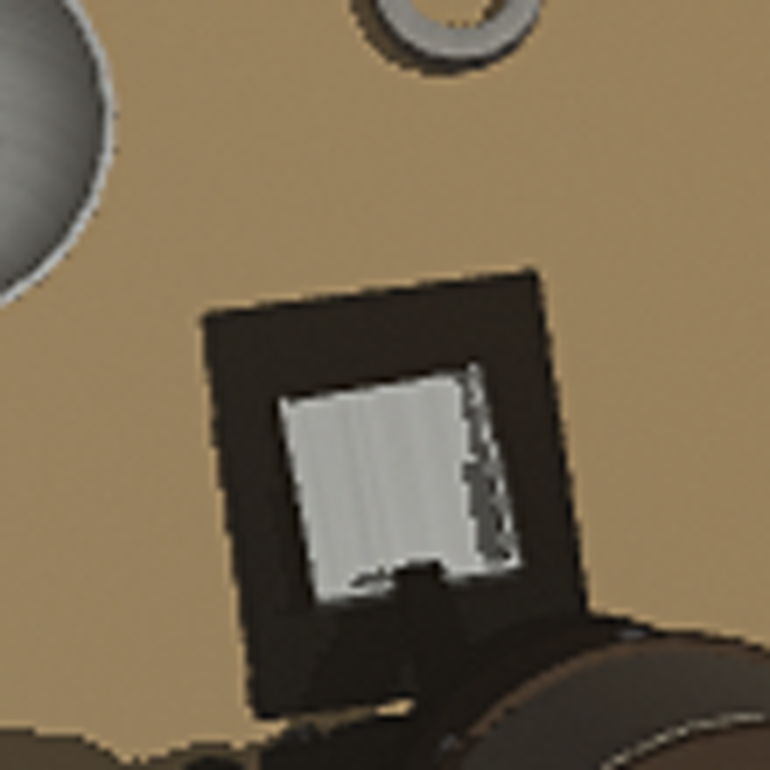

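The scoop lies flat near the middle of the mat, with the bowl at (280–520, 365–605) in the top crop, and the five balls are in the dish at (497,615) in the scene crop. Now I estimate the lid angle.

```bash
python3 - <<'E'
from h import *
d=get_image("top"); s=get_image("scene")
def pts(th):
    L=[]
    for y in(122.5,-122.5):
        for o in(0,10):
            L.append(tw(151-190*np.cos(th)+o*np.sin(th),y,38.5+190*np.sin(th)+o*np.cos(th)))
    return np.array(L)
U=np.array([(385+a/4-.5,150+b/4-.5) for a,b in((602,43),(622,43),(643,637),(664,637))])
r=least_squares(lambda p:(proj(d,pts(p[0]))-U).ravel(),[1.6]); print("top",r.x,r.fun.round(1))
# scene rel_s crop k3 off 150,80 : free edge top corners (inner) far: (36,163) near (253,62)
Us=np.array([(150+36/3-.5,80+163/3-.5),(150+253/3-.5,80+62/3-.5)])
r2=least_squares(lambda p:(proj(s,pts(p[0])[[0,2]])-Us).ravel(),[1.6]); print("scene",r2.x,r2.fun.round(1))
print(pts(r.x[0]).round(0))
crop(d,(385,120,565,320),4,"pics/lid_o.png",proj(d,pts(r.x[0])))
E
```

```text
top [1.62761807] [-0.6  0.5  0.2  0.7 -0.2  1.4  0.6  1.4]
scene [1.64126164] [-0.3  0.2  0.6 -1.3]
[[ 679. -244.  234.]
 [ 679. -254.  234.]
 [ 434. -251.  234.]
 [ 434. -261.  234.]]
```

View pics/lid_o.png

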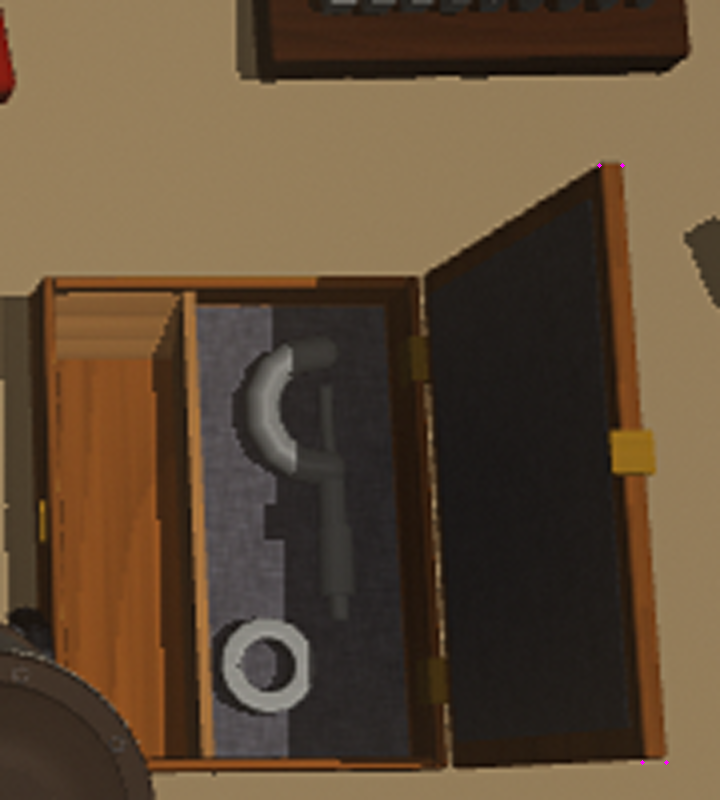

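The lid is at about 1.63 rad: free edge at z≈234, y≈-250, running from x=434 to 679. I'll go over the top with the fingers closed and push from behind.

```bash
python3 -c "
from h import *
Rt=toolR(.03,0,1)
delta([510,-100,310],Rt); delta([515,-330,310],Rt)
print(tw(151,-36,38.5))"
```

```text
t 22.1 d(m) [-0.0792  0.1777 -0.0241] w(deg) [  9.78 -10.39   1.09]
t 22.1 d(m) [-0.0874  0.404   0.0162] w(deg) [  9.78 -10.39   1.09]
[ 519.81511757 -238.00559917   44.5       ]
```

Emit:
arm_command --rows '[{"dx": -0.03,"dy": 0.01,"dz": 0,"wx": 1,"wy": -2,"wz": 0,"gripper": 1},{"dx": -0.06,"dy": 0.03,"dz": -0.01,"wx": 3,"wy": -4,"wz": 0.3,"gripper": 1},{"dx": -0.079,"dy": 0.06,"dz": -0.02,"wx": 5,"wy": -6,"wz": 0.5,"gripper": 1},{"dx": -0.079,"dy": 0.1,"dz": -0.024,"wx": 7,"wy": -8,"wz": 0.8,"gripper": 1},{"dx": -0.079,"dy": 0.14,"dz": -0.024,"wx": 9,"wy": -10,"wz": 1,"gripper": 1},{"dx": -0.079,"dy": 0.178,"dz": -0.024,"wx": 9.8,"wy": -10.4,"wz": 1.1,"gripper": 1},{"dx": -0.082,"dy": 0.215,"dz": -0.02,"wx": 9.8,"wy": -10.4,"wz": 1.1,"gripper": 1},{"dx": -0.083,"dy": 0.25,"dz": -0.01,"wx": 9.8,"wy": -10.4,"wz": 1.1,"gripper": 1}]'

```text
clock: 22.9
position: [510.3, -175.3, 309.4]
ee_rot: [-0.706, -0.011, 0.708, -0.01]
contact_force: [-0.5, -0.6, -0.4]
gripper_width: 0.3
```

```bash
python3 -c "
from h import *
say()
Rt=toolR(.03,0,1)
delta([515,-330,310],Rt); delta([515,-330,195],Rt)"
```

```text
t 22.9 p [ 510.3 -175.3  309.4] j [-0.03  0.19 -0.07 -0.   -1.32  1.63] F [-0.5 -0.6 -0.4] w 0.3
[[-0.003  0.029 -1.   ]
 [ 0.    -1.    -0.029]
 [-1.    -0.     0.003]]
t 22.9 d(m) [-7.000e-04  1.547e-01 -1.000e-04] w(deg) [-0.03  0.16  0.02]
t 22.9 d(m) [ 0.1143  0.1548 -0.0004] w(deg) [-0.03  0.16  0.02]
```

Emit:
arm_command --rows '[{"dx": 0,"dy": 0.035,"dz": 0,"wx": 0,"wy": 0,"wz": 0,"gripper": 1},{"dx": 0,"dy": 0.075,"dz": 0,"wx": 0,"wy": 0,"wz": 0,"gripper": 1},{"dx": 0,"dy": 0.115,"dz": 0,"wx": 0,"wy": 0,"wz": 0,"gripper": 1},{"dx": 0,"dy": 0.15,"dz": 0,"wx": 0,"wy": 0,"wz": 0,"gripper": 1},{"dx": 0.02,"dy": 0.155,"dz": 0,"wx": 0,"wy": 0,"wz": 0,"gripper": 1},{"dx": 0.055,"dy": 0.155,"dz": 0,"wx": 0,"wy": 0,"wz": 0,"gripper": 1},{"dx": 0.085,"dy": 0.155,"dz": 0,"wx": 0,"wy": 0,"wz": 0,"gripper": 1},{"dx": 0.105,"dy": 0.155,"dz": 0,"wx": 0,"wy": 0,"wz": 0,"gripper": 1}]'

```text
clock: 23.7
position: [512.7, -329.6, 200.1]
ee_rot: [-0.704, -0.011, 0.71, -0.009]
contact_force: [-0.2, -0.3, 0.8]
gripper_width: 0.3
```

```bash
python3 -c "
from h import *
say()
d=get_image('scene'); crop(d,(130,20,350,250),3,'pics/bl_s.png')
d=get_image('top'); crop(d,(380,130,580,330),4,'pics/bl.png',proj(d,[st()[1]]))"
```

```text
t 23.7 p [ 512.7 -329.6  200.1] j [-0.31  0.39 -0.07 -0.   -1.12  1.91] F [-0.2 -0.3  0.8] w 0.3
[[-0.009  0.028 -1.   ]
 [ 0.003 -1.    -0.028]
 [-1.    -0.004  0.009]]
```

View pics/bl_s.png

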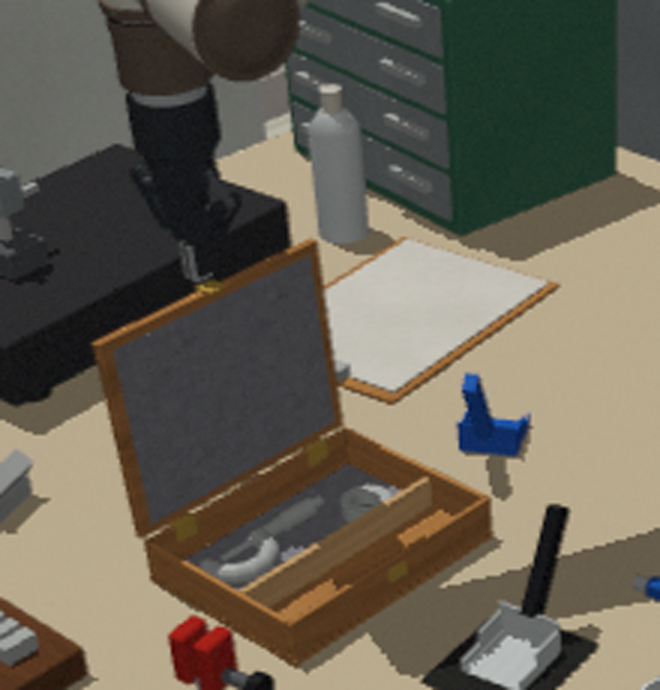

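View pics/bl.png

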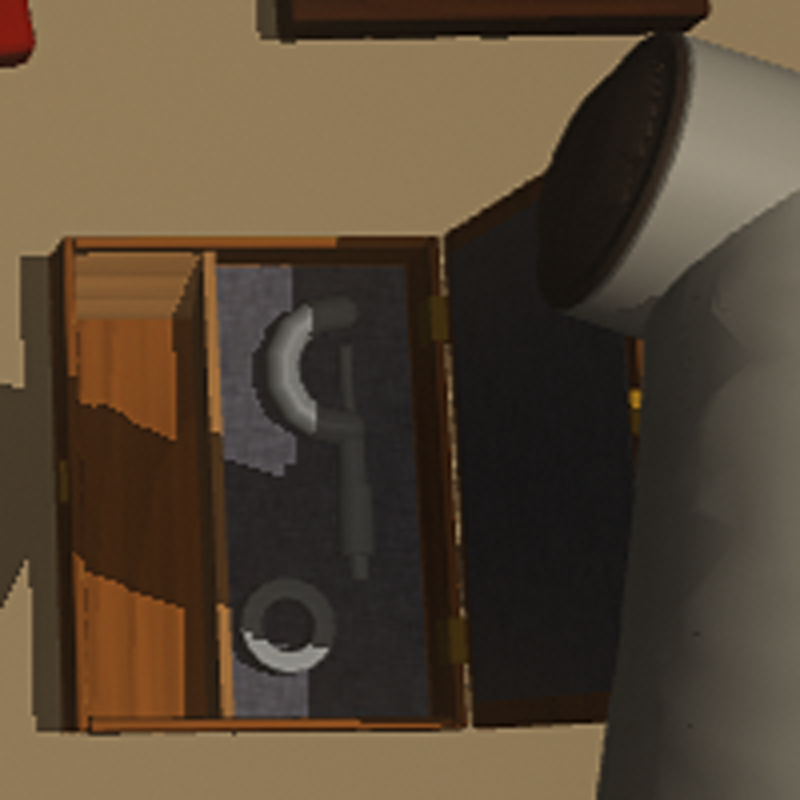

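The closed fingers are behind the lid, visible at (195,270) just above its edge. I push it over along its arc.

Emit:
arm_command --rows '[{"dx": 0,"dy": -0.015,"dz": 0,"wx": 0,"wy": 0,"wz": 0,"gripper": 1},{"dx": -0.002,"dy": -0.035,"dz": 0,"wx": 0,"wy": 0,"wz": 0,"gripper": 1},{"dx": -0.003,"dy": -0.05,"dz": 0,"wx": 0,"wy": 0,"wz": 0,"gripper": 1},{"dx": -0.004,"dy": -0.06,"dz": 0,"wx": 0,"wy": 0,"wz": 0,"gripper": 1},{"dx": -0.004,"dy": -0.07,"dz": 0,"wx": 0,"wy": 0,"wz": 0,"gripper": 1},{"dx": -0.004,"dy": -0.08,"dz": 0,"wx": 0,"wy": 0,"wz": 0,"gripper": 1},{"dx": -0.004,"dy": -0.09,"dz": 0,"wx": 0,"wy": 0,"wz": 0,"gripper": 1},{"dx": -0.003,"dy": -0.1,"dz": 0,"wx": 0,"wy": 0,"wz": 0,"gripper": 1}]'

```text
clock: 24.6
position: [509.6, -228.7, 203.3]
ee_rot: [-0.703, -0.012, 0.711, -0.009]
contact_force: [0.8, -2.1, 1.8]
gripper_width: 0.0
```

```bash
python3 -c "
from h import *
say()
d=get_image('scene'); crop(d,(130,20,350,250),3,'pics/pl1_s.png')"
```

```text
t 24.6 p [ 509.6 -228.7  203.3] j [-0.13  0.3  -0.19 -0.   -1.09  1.73] F [ 0.8 -2.1  1.8] w 0.0
[[-0.011  0.028 -1.   ]
 [ 0.004 -1.    -0.028]
 [-1.    -0.005  0.011]]
```

View pics/pl1_s.png

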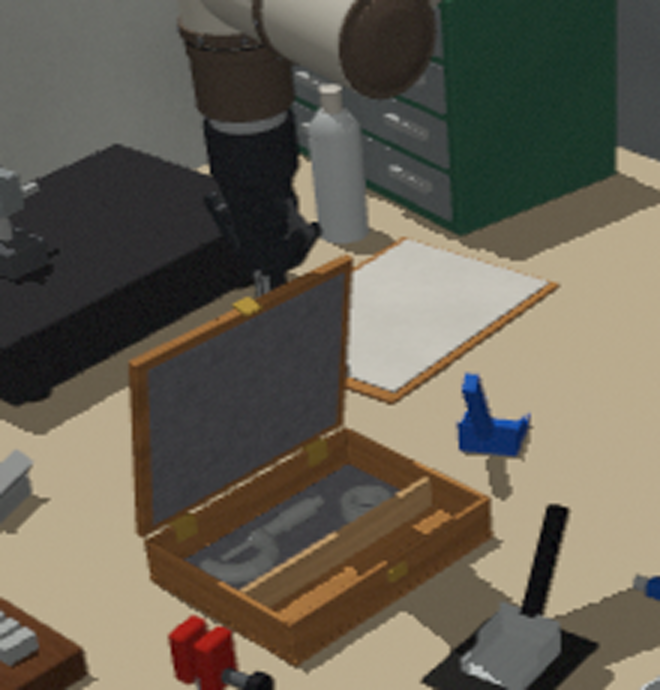

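The lid is moving and the contact force is about 3 N. Continue along the arc.

Emit:
arm_command --rows '[{"dx": 0.003,"dy": -0.012,"dz": 0,"wx": 0,"wy": 0,"wz": 0,"gripper": 1},{"dx": 0.006,"dy": -0.024,"dz": 0,"wx": 0,"wy": 0,"wz": 0,"gripper": 1},{"dx": 0.011,"dy": -0.036,"dz": 0,"wx": 0,"wy": 0,"wz": 0,"gripper": 1},{"dx": 0.016,"dy": -0.048,"dz": 0,"wx": 0,"wy": 0,"wz": 0,"gripper": 1},{"dx": 0.022,"dy": -0.059,"dz": 0,"wx": 0,"wy": 0,"wz": 0,"gripper": 1},{"dx": 0.029,"dy": -0.07,"dz": 0,"wx": 0,"wy": 0,"wz": 0,"gripper": 1},{"dx": 0.037,"dy": -0.08,"dz": 0,"wx": 0,"wy": 0,"wz": 0,"gripper": 1},{"dx": 0.046,"dy": -0.089,"dz": 0,"wx": 0,"wy": 0,"wz": 0,"gripper": 1}]'

```text
clock: 25.45
position: [506.1, -137.1, 156.7]
ee_rot: [-0.703, -0.012, 0.711, -0.008]
contact_force: [0.5, -0.1, 3.0]
gripper_width: 0.2
```

```bash
python3 -c "
from h import *
say()
d=get_image('scene'); crop(d,(130,20,350,250),3,'pics/pl2_s.png')"
```

```text
t 25.45 p [ 506.1 -137.1  156.7] j [ 0.04  0.29 -0.33 -0.01 -0.96  1.56] F [ 0.5 -0.1  3. ] w 0.2
[[-0.012  0.029 -0.999]
 [ 0.006 -1.    -0.03 ]
 [-1.    -0.006  0.012]]
```

View pics/pl2_s.png

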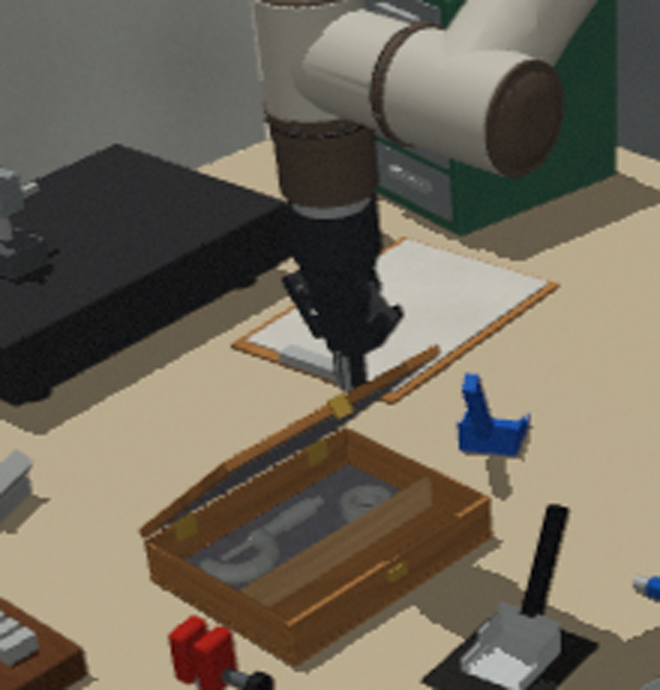

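Emit:
arm_command --rows '[{"dx": 0.01,"dy": -0.008,"dz": 0,"wx": 0,"wy": 0,"wz": 0,"gripper": 1},{"dx": 0.02,"dy": -0.015,"dz": 0,"wx": 0,"wy": 0,"wz": 0,"gripper": 1},{"dx": 0.031,"dy": -0.021,"dz": 0,"wx": 0,"wy": 0,"wz": 0,"gripper": 1},{"dx": 0.042,"dy": -0.027,"dz": 0,"wx": 0,"wy": 0,"wz": 0,"gripper": 1},{"dx": 0.053,"dy": -0.032,"dz": 0,"wx": 0,"wy": 0,"wz": 0,"gripper": 1},{"dx": 0.064,"dy": -0.036,"dz": 0,"wx": 0,"wy": 0,"wz": 0,"gripper": 1},{"dx": 0.074,"dy": -0.039,"dz": 0,"wx": 0,"wy": 0,"wz": 0,"gripper": 1},{"dx": 0.083,"dy": -0.042,"dz": 0,"wx": 0,"wy": 0,"wz": 0,"gripper": 1}]'

```text
clock: 26.3
position: [501.9, -93.5, 71.2]
ee_rot: [-0.701, -0.013, 0.713, -0.008]
contact_force: [0.6, -0.1, 0.7]
gripper_width: -0.5
```

Emit:
arm_command --rows '[{"dx": 0.005,"dy": -0.001,"dz": 0,"wx": 0,"wy": 0,"wz": 0,"gripper": 1},{"dx": 0.01,"dy": -0.002,"dz": 0,"wx": 0,"wy": 0,"wz": 0,"gripper": 1},{"dx": 0.014,"dy": -0.002,"dz": 0,"wx": 0,"wy": 0,"wz": 0,"gripper": 1},{"dx": 0.017,"dy": -0.002,"dz": 0,"wx": 0,"wy": 0,"wz": 0,"gripper": 1},{"dx": 0.018,"dy": -0.002,"dz": 0,"wx": 0,"wy": 0,"wz": 0,"gripper": 1},{"dx": 0.018,"dy": -0.002,"dz": 0,"wx": 0,"wy": 0,"wz": 0,"gripper": 1},{"dx": 0.018,"dy": -0.002,"dz": 0,"wx": 0,"wy": 0,"wz": 0,"gripper": 1},{"dx": 0.018,"dy": -0.002,"dz": 0,"wx": 0,"wy": 0,"wz": 0,"gripper": 1}]'

```text
clock: 27.1
position: [501.4, -91.4, 54.5]
ee_rot: [-0.701, -0.013, 0.713, -0.008]
contact_force: [-1.9, 2.3, 9.5]
gripper_width: -0.0
```

```bash
python3 -c "
from h import *
say()
d=get_image('scene'); crop(d,(150,120,300,250),5,'pics/pl3_s.png')"
```

```text
t 27.1 p [501.4 -91.4  54.5] j [ 0.13  0.41 -0.48 -0.01 -0.7   1.48] F [-1.9  2.3  9.5] w -0.0
[[-0.016  0.03  -0.999]
 [ 0.006 -1.    -0.03 ]
 [-1.    -0.007  0.016]]
```

View pics/pl3_s.png

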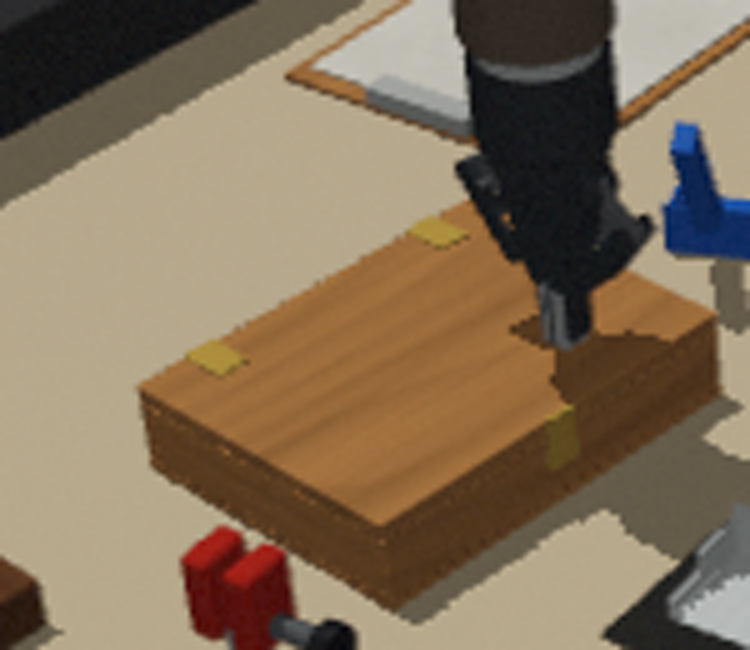

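The lid reads shut: contact at z=54.5 mm with 9.5 N. I press slightly more to make sure, then retreat upwards.

Emit:
arm_command --rows '[{"dx": 0.0015,"dy": 0,"dz": 0,"wx": 0,"wy": 0,"wz": 0,"gripper": 1},{"dx": 0.0025,"dy": 0,"dz": 0,"wx": 0,"wy": 0,"wz": 0,"gripper": 1},{"dx": 0.0025,"dy": 0,"dz": 0,"wx": 0,"wy": 0,"wz": 0,"gripper": 1},{"dx": -0.005,"dy": 0,"dz": 0,"wx": 0,"wy": 0,"wz": 0,"gripper": 1},{"dx": -0.03,"dy": 0,"dz": 0,"wx": 0,"wy": 0,"wz": 0,"gripper": 1},{"dx": -0.07,"dy": 0,"dz": 0,"wx": 0,"wy": 0,"wz": 0,"gripper": 1},{"dx": -0.11,"dy": 0,"dz": 0,"wx": 0,"wy": 0,"wz": 0,"gripper": 1},{"dx": -0.16,"dy": 0,"dz": 0,"wx": 0,"wy": 0,"wz": 0,"gripper": 1}]'

```text
clock: 27.95
position: [502.7, -92.5, 214.9]
ee_rot: [-0.7, -0.013, 0.714, -0.008]
contact_force: [1.5, 0.1, -0.6]
gripper_width: 0.2
```

Emit:
arm_command --rows '[{"dx": -0.03,"dy": 0,"dz": 0.02,"wx": 0,"wy": 0,"wz": 0,"gripper": 1},{"dx": -0.06,"dy": 0,"dz": 0.04,"wx": 0,"wy": 0,"wz": 0,"gripper": 1},{"dx": -0.08,"dy": 0,"dz": 0.06,"wx": 0,"wy": 0,"wz": 0,"gripper": 1},{"dx": -0.1,"dy": 0,"dz": 0.08,"wx": 0,"wy": 0,"wz": 0,"gripper": 1},{"dx": -0.1,"dy": 0,"dz": 0.1,"wx": 0,"wy": 0,"wz": 0,"gripper": 1},{"dx": -0.1,"dy": 0,"dz": 0.1,"wx": 0,"wy": 0,"wz": 0,"gripper": 1},{"dx": -0.1,"dy": 0,"dz": 0.1,"wx": 0,"wy": 0,"wz": 0,"gripper": 1},{"dx": -0.1,"dy": 0,"dz": 0.1,"wx": 0,"wy": 0,"wz": 0,"gripper": 1}]'

```text
clock: 28.75
position: [405.1, -96.1, 316.3]
ee_rot: [-0.7, -0.013, 0.714, -0.008]
contact_force: [0.4, 0.7, 0.7]
gripper_width: -0.3
```

```bash
python3 -c "
from h import *
say()
d=get_image('scene'); crop(d,(150,110,410,310),3,'pics/fin_s.png',proj(d,[tw(x,y,48.5) for x in(-39,151) for y in(-122.5,122.5)]))
d=get_image('top'); crop(d,(190,140,510,340),2,'pics/fin.png',proj(d,[tw(x,y,48.5) for x in(-39,151) for y in(-122.5,122.5)])); crop(d,(270,180,380,290),7,'pics/fin_m.png')"
```

```text
t 28.75 p [405.1 -96.1 316.3] j [ 0.15 -0.03 -0.29 -0.01 -1.33  1.45] F [0.4 0.7 0.7] w -0.3
[[-0.02   0.029 -0.999]
 [ 0.007 -1.    -0.029]
 [-1.    -0.007  0.02 ]]
```

View pics/fin_s.png

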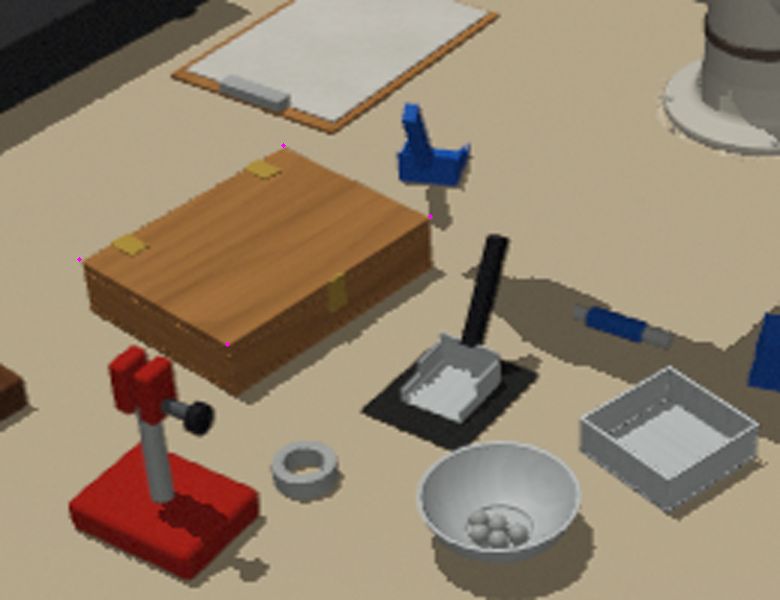

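View pics/fin.png

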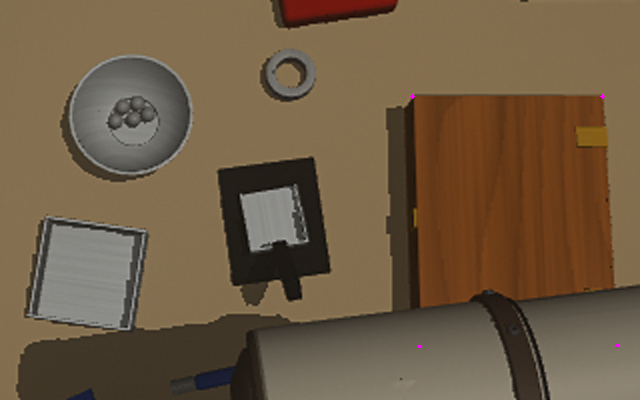

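View pics/fin_m.png

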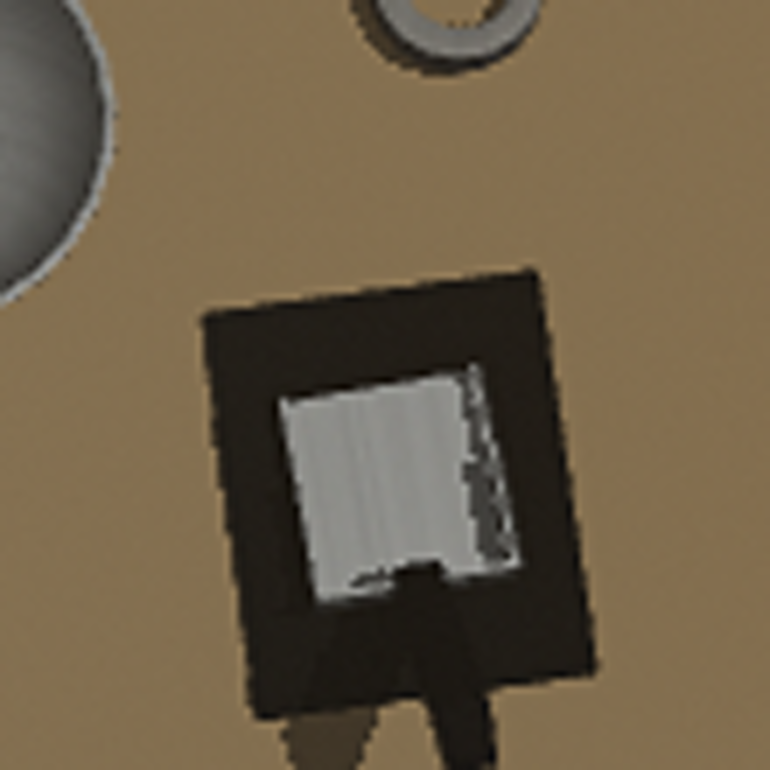

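The lid is shut flush, with its corners on the predicted closed-lid points. The scoop is flat at mid-mat, five balls are in the dish, and the bystanders look unmoved. Handing in.

```bash
python3 -c "
from bench import arm
print(arm.job_done())"
```

```text
the job is handed in; nothing more can be done
None
```

The job is done and handed in at about 29 s of the 72 s allowed. All five balls went from the trough into the dish, tipped from about 8 mm above the rim. The scoop is back on its mat and released, and the case lid is shut.

**Final checks:**
- **Balls:** the last pictures show all five lying in the dish. Only the scoop touched them, and none was left in the trough.
- **Scoop:** it lies flat in the middle of its mat with the gripper clear of it.
- **Lid:** it stopped at a height of 54.5 mm, as a shut lid should, with 9.5 N of contact. Its corners match where a closed lid's would be. One extra press of about 2.5 mm followed, and I did not read the force during it.
- **Other items:** the dish, tin, ring gauge, plug gauge and stand look unmoved. The micrometer and other ring are now under the lid; they still looked in place during the lid push and were not touched.

**What went wrong or disagreed:**
- **Camera offset:** the two cameras differed by about 2–3 mm, so I averaged them and corrected against the held scoop.
- **Joint limits:** joints 3 and 5 reached their limits once in an early 30° approach, so I used a 10° grip instead. Joint 5 touched its limit again while tilting the loaded scoop, which shifted it about 3 mm sideways with no significant force.
- **Refused move:** one move call was refused because fields were missing, and it had no effect.

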